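# Load the lens wash rail

### The job

First hang every carrier on the table over the wash rail, astride the bar with its flat top up and level. Then, from the blue bin, set one glass lens blank flat between the pins on top of each hung carrier, large blanks on the wide carriers and small blanks on the narrow ones. Leave spare blanks and the other parts in the bin, and do not disturb the tools and containers on the table.

Things in the scene. Friction and masses are not known exactly. Their poses are not given: they have to be found in the camera images.
- wide_carrier_a: Wide carrier (may be absent): white inverted-U channel on two long feet, 56 wide (x), 76 long (y), 100 mm high. 10 mm legs, 36 mm slot along y, open below; an inner upside-down V centres it on the bar, whose axis then lies 72 mm above the origin. Flat top with four 6 mm pins, 10 high, at x +-25, y +-31 mm round a large (66 mm) blank. Origin: centre underneath, z up.
- wide_carrier_b: Wide carrier (may be absent): white inverted-U channel on two long feet, 56 wide (x), 76 long (y), 100 mm high. 10 mm legs, 36 mm slot along y, open below; an inner upside-down V centres it on the bar, whose axis then lies 72 mm above the origin. Flat top with four 6 mm pins, 10 high, at x +-25, y +-31 mm round a large (66 mm) blank. Origin: centre underneath, z up.
- narrow_carrier_a: Narrow carrier (may be absent): white inverted-U channel on two long feet, 56 wide (x), 60 long (y), 100 mm high. 10 mm legs, 36 mm slot along y, open below; an inner upside-down V centres it on the bar, whose axis then lies 72 mm above the origin. Flat top with four 6 mm pins, 10 high, at x +-22, y +-23.3 mm round a small (50 mm) blank. Origin: centre underneath, z up.
- narrow_carrier_b: Narrow carrier (may be absent): white inverted-U channel on two long feet, 56 wide (x), 60 long (y), 100 mm high. 10 mm legs, 36 mm slot along y, open below; an inner upside-down V centres it on the bar, whose axis then lies 72 mm above the origin. Flat top with four 6 mm pins, 10 high, at x +-22, y +-23.3 mm round a small (50 mm) blank. Origin: centre underneath, z up.
- large_blank_a: Large lens blank: disc of green glass, diameter 66 mm, flat underneath, edge 12 mm high, shallow dome to 18 mm at the middle. Origin: centre of the underside, z up. Starts in the bin.
- large_blank_b: Large lens blank: disc of green glass, diameter 66 mm, flat underneath, edge 12 mm high, shallow dome to 18 mm at the middle. Origin: centre of the underside, z up. Starts in the bin.
- small_blank_a: Small lens blank: disc of green glass, diameter 50 mm, flat underneath, edge 12 mm high, shallow dome to 18 mm at the middle. Origin: centre of the underside, z up. Starts in the bin.
- small_blank_b: Small lens blank: disc of green glass, diameter 50 mm, flat underneath, edge 12 mm high, shallow dome to 18 mm at the middle. Origin: centre of the underside, z up. Starts in the bin.
- bin: Blue plastic bin, fixed, 330 mm (its x) by 250 mm (its y), 65 mm high, walls and floor 6 mm. Origin: centre underneath.
- rail_mid (a point): Middle of the axis of the wash rail: a round steel bar 22 mm thick, 400 mm long, along this point's y, fixed level 160 mm above the table between two end posts (24 mm by 14 mm at y = +-205 mm, rising 30 mm above the bar's axis). x points across the bar, z up.
- steel_ring: Steel ring, 62 mm outside, 42 mm hole, 14 mm high; clutter in the bin. Origin underneath.
- chuck: Black chuck block 58 x 34 x 16 mm with a 22 mm aluminium stub on top, 28 mm high in all; clutter in the bin. Origin underneath.
- brush: Brush 160 mm long lying on the table; a bystander, not part of the work.
- screwdriver: Screwdriver 170 mm long lying on the table; a bystander, not part of the work.
- cleaner: White cleaner bottle, 60 mm thick, 150 mm high; a bystander, not part of the work.
- caliper: Steel caliper 150 mm long lying on the table; a bystander, not part of the work.
- cup: Grey plastic cup 76 mm wide, 90 mm high; a bystander, not part of the work.
There are look-alikes about, which are no part of the job. There is more than one size of the chuck; the one meant has the size given above.

How it is judged (in metres and radians):
On the way:
1. all carriers hang on the rail while all the blanks are still in the bin (x of wide_carrier_a in the frame of rail_mid between -0.015 and 0.015 m and y of wide_carrier_a in the frame of rail_mid between -0.175 and 0.175 m and z of wide_carrier_a in the frame of rail_mid between -0.078 and -0.064 m and angle between each of wide_carrier_a, wide_carrier_b, narrow_carrier_a, narrow_carrier_b's own z axis and vertical below 0.2 rad and angle between the y axis of each of wide_carrier_a, wide_carrier_b, narrow_carrier_a, narrow_carrier_b and the y axis of rail_mid, either way round below 0.3 rad and linear speed of each of wide_carrier_a, wide_carrier_b, narrow_carrier_a, narrow_carrier_b below 0.05 m/s and x of wide_carrier_b in the frame of rail_mid between -0.015 and 0.015 m and y of wide_carrier_b in the frame of rail_mid between -0.175 and 0.175 m and z of wide_carrier_b in the frame of rail_mid between -0.078 and -0.064 m and x of narrow_carrier_a in the frame of rail_mid between -0.015 and 0.015 m and y of narrow_carrier_a in the frame of rail_mid between -0.175 and 0.175 m and z of narrow_carrier_a in the frame of rail_mid between -0.078 and -0.064 m and x of narrow_carrier_b in the frame of rail_mid between -0.015 and 0.015 m and y of narrow_carrier_b in the frame of rail_mid between -0.175 and 0.175 m and z of narrow_carrier_b in the frame of rail_mid between -0.078 and -0.064 m and x of large_blank_a in the frame of bin between -0.165 and 0.165 m and y of large_blank_a in the frame of bin between -0.125 and 0.125 m and z of each of large_blank_a, large_blank_b, small_blank_a, small_blank_b in the frame of bin below 0.06 m and x of large_blank_b in the frame of bin between -0.165 and 0.165 m and y of large_blank_b in the frame of bin between -0.125 and 0.125 m and x of small_blank_a in the frame of bin between -0.165 and 0.165 m and y of small_blank_a in the frame of bin between -0.125 and 0.125 m and x of small_blank_b in the frame of bin between -0.165 and 0.165 m and y of small_blank_b in the frame of bin between -0.125 and 0.125 m), for 0.3 s.
At the end, for the whole second after the job is handed in: Every carrier present hangs astride the rail between the posts, seated within 8 mm in height and upright within 0.2 rad; on each lies a blank of its size, flat (0.1 rad), within 12 mm of the middle along each side; spare blanks, the ring and the chuck are in the bin; all at rest (x of wide_carrier_a in the frame of rail_mid between -0.015 and 0.015 m and y of wide_carrier_a in the frame of rail_mid between -0.175 and 0.175 m and z of wide_carrier_a in the frame of rail_mid between -0.078 and -0.064 m and angle between each of wide_carrier_a, wide_carrier_b, narrow_carrier_a, narrow_carrier_b's own z axis and vertical below 0.2 rad and angle between the y axis of each of wide_carrier_a, wide_carrier_b, narrow_carrier_a, narrow_carrier_b and the y axis of rail_mid, either way round below 0.3 rad and linear speed of each of wide_carrier_a, wide_carrier_b, narrow_carrier_a, narrow_carrier_b below 0.05 m/s and x of wide_carrier_b in the frame of rail_mid between -0.015 and 0.015 m and y of wide_carrier_b in the frame of rail_mid between -0.175 and 0.175 m and z of wide_carrier_b in the frame of rail_mid between -0.078 and -0.064 m and x of narrow_carrier_a in the frame of rail_mid between -0.015 and 0.015 m and y of narrow_carrier_a in the frame of rail_mid between -0.175 and 0.175 m and z of narrow_carrier_a in the frame of rail_mid between -0.078 and -0.064 m and x of narrow_carrier_b in the frame of rail_mid between -0.015 and 0.015 m and y of narrow_carrier_b in the frame of rail_mid between -0.175 and 0.175 m and z of narrow_carrier_b in the frame of rail_mid between -0.078 and -0.064 m and ((x of large_blank_a in the frame of wide_carrier_a between -0.012 and 0.012 m and y of large_blank_a in the frame of wide_carrier_a between -0.012 and 0.012 m and z of large_blank_a in the frame of wide_carrier_a between 0.096 and 0.104 m and angle between the z axis of large_blank_a and the z axis of wide_carrier_a, either way round below 0.1 rad and linear speed of large_blank_a below 0.03 m/s) or (x of large_blank_b in the frame of wide_carrier_a between -0.012 and 0.012 m and y of large_blank_b in the frame of wide_carrier_a between -0.012 and 0.012 m and z of large_blank_b in the frame of wide_carrier_a between 0.096 and 0.104 m and angle between the z axis of large_blank_b and the z axis of wide_carrier_a, either way round below 0.1 rad and linear speed of large_blank_b below 0.03 m/s)) and ((x of large_blank_a in the frame of wide_carrier_b between -0.012 and 0.012 m and y of large_blank_a in the frame of wide_carrier_b between -0.012 and 0.012 m and z of large_blank_a in the frame of wide_carrier_b between 0.096 and 0.104 m and angle between the z axis of large_blank_a and the z axis of wide_carrier_b, either way round below 0.1 rad and linear speed of large_blank_a below 0.03 m/s) or (x of large_blank_b in the frame of wide_carrier_b between -0.012 and 0.012 m and y of large_blank_b in the frame of wide_carrier_b between -0.012 and 0.012 m and z of large_blank_b in the frame of wide_carrier_b between 0.096 and 0.104 m and angle between the z axis of large_blank_b and the z axis of wide_carrier_b, either way round below 0.1 rad and linear speed of large_blank_b below 0.03 m/s)) and ((x of large_blank_a in the frame of bin between -0.165 and 0.165 m and y of large_blank_a in the frame of bin between -0.125 and 0.125 m and z of large_blank_a in the frame of bin below 0.06 m) or (x of large_blank_a in the frame of wide_carrier_a between -0.012 and 0.012 m and y of large_blank_a in the frame of wide_carrier_a between -0.012 and 0.012 m and z of large_blank_a in the frame of wide_carrier_a between 0.096 and 0.104 m and angle between the z axis of large_blank_a and the z axis of wide_carrier_a, either way round below 0.1 rad and linear speed of large_blank_a below 0.03 m/s) or (x of large_blank_a in the frame of wide_carrier_b between -0.012 and 0.012 m and y of large_blank_a in the frame of wide_carrier_b between -0.012 and 0.012 m and z of large_blank_a in the frame of wide_carrier_b between 0.096 and 0.104 m and angle between the z axis of large_blank_a and the z axis of wide_carrier_b, either way round below 0.1 rad and linear speed of large_blank_a below 0.03 m/s)) and ((x of large_blank_b in the frame of bin between -0.165 and 0.165 m and y of large_blank_b in the frame of bin between -0.125 and 0.125 m and z of large_blank_b in the frame of bin below 0.06 m) or (x of large_blank_b in the frame of wide_carrier_a between -0.012 and 0.012 m and y of large_blank_b in the frame of wide_carrier_a between -0.012 and 0.012 m and z of large_blank_b in the frame of wide_carrier_a between 0.096 and 0.104 m and angle between the z axis of large_blank_b and the z axis of wide_carrier_a, either way round below 0.1 rad and linear speed of large_blank_b below 0.03 m/s) or (x of large_blank_b in the frame of wide_carrier_b between -0.012 and 0.012 m and y of large_blank_b in the frame of wide_carrier_b between -0.012 and 0.012 m and z of large_blank_b in the frame of wide_carrier_b between 0.096 and 0.104 m and angle between the z axis of large_blank_b and the z axis of wide_carrier_b, either way round below 0.1 rad and linear speed of large_blank_b below 0.03 m/s)) and ((x of small_blank_a in the frame of narrow_carrier_a between -0.012 and 0.012 m and y of small_blank_a in the frame of narrow_carrier_a between -0.012 and 0.012 m and z of small_blank_a in the frame of narrow_carrier_a between 0.096 and 0.104 m and angle between the z axis of small_blank_a and the z axis of narrow_carrier_a, either way round below 0.1 rad and linear speed of small_blank_a below 0.03 m/s) or (x of small_blank_b in the frame of narrow_carrier_a between -0.012 and 0.012 m and y of small_blank_b in the frame of narrow_carrier_a between -0.012 and 0.012 m and z of small_blank_b in the frame of narrow_carrier_a between 0.096 and 0.104 m and angle between the z axis of small_blank_b and the z axis of narrow_carrier_a, either way round below 0.1 rad and linear speed of small_blank_b below 0.03 m/s)) and ((x of small_blank_a in the frame of narrow_carrier_b between -0.012 and 0.012 m and y of small_blank_a in the frame of narrow_carrier_b between -0.012 and 0.012 m and z of small_blank_a in the frame of narrow_carrier_b between 0.096 and 0.104 m and angle between the z axis of small_blank_a and the z axis of narrow_carrier_b, either way round below 0.1 rad and linear speed of small_blank_a below 0.03 m/s) or (x of small_blank_b in the frame of narrow_carrier_b between -0.012 and 0.012 m and y of small_blank_b in the frame of narrow_carrier_b between -0.012 and 0.012 m and z of small_blank_b in the frame of narrow_carrier_b between 0.096 and 0.104 m and angle between the z axis of small_blank_b and the z axis of narrow_carrier_b, either way round below 0.1 rad and linear speed of small_blank_b below 0.03 m/s)) and ((x of small_blank_a in the frame of bin between -0.165 and 0.165 m and y of small_blank_a in the frame of bin between -0.125 and 0.125 m and z of small_blank_a in the frame of bin below 0.06 m) or (x of small_blank_a in the frame of narrow_carrier_a between -0.012 and 0.012 m and y of small_blank_a in the frame of narrow_carrier_a between -0.012 and 0.012 m and z of small_blank_a in the frame of narrow_carrier_a between 0.096 and 0.104 m and angle between the z axis of small_blank_a and the z axis of narrow_carrier_a, either way round below 0.1 rad and linear speed of small_blank_a below 0.03 m/s) or (x of small_blank_a in the frame of narrow_carrier_b between -0.012 and 0.012 m and y of small_blank_a in the frame of narrow_carrier_b between -0.012 and 0.012 m and z of small_blank_a in the frame of narrow_carrier_b between 0.096 and 0.104 m and angle between the z axis of small_blank_a and the z axis of narrow_carrier_b, either way round below 0.1 rad and linear speed of small_blank_a below 0.03 m/s)) and ((x of small_blank_b in the frame of bin between -0.165 and 0.165 m and y of small_blank_b in the frame of bin between -0.125 and 0.125 m and z of small_blank_b in the frame of bin below 0.06 m) or (x of small_blank_b in the frame of narrow_carrier_a between -0.012 and 0.012 m and y of small_blank_b in the frame of narrow_carrier_a between -0.012 and 0.012 m and z of small_blank_b in the frame of narrow_carrier_a between 0.096 and 0.104 m and angle between the z axis of small_blank_b and the z axis of narrow_carrier_a, either way round below 0.1 rad and linear speed of small_blank_b below 0.03 m/s) or (x of small_blank_b in the frame of narrow_carrier_b between -0.012 and 0.012 m and y of small_blank_b in the frame of narrow_carrier_b between -0.012 and 0.012 m and z of small_blank_b in the frame of narrow_carrier_b between 0.096 and 0.104 m and angle between the z axis of small_blank_b and the z axis of narrow_carrier_b, either way round below 0.1 rad and linear speed of small_blank_b below 0.03 m/s)) and x of steel_ring in the frame of bin between -0.165 and 0.165 m and y of steel_ring in the frame of bin between -0.125 and 0.125 m and z of each of steel_ring, chuck in the frame of bin below 0.06 m and x of chuck in the frame of bin between -0.165 and 0.165 m and y of chuck in the frame of bin between -0.125 and 0.125 m); the robot touches nothing.
It fails at once if a bystander is pushed more than 40 mm (distance of any of brush, screwdriver, cleaner, caliper, cup from where it was at the start of the episode above 0.04 m).
Of wide_carrier_a, wide_carrier_b, narrow_carrier_a, narrow_carrier_b only 3 to 4 are there at a start; the rules pass over those that are not, and their reading is None.
At some moment in a run one of wide_carrier_a, wide_carrier_b, narrow_carrier_a, narrow_carrier_b may be knocked a few centimetres aside while the robot is not near it.
It also fails if it takes over 208 s, if anything falls off the work surface, if the arm or the gripper's body presses on something with over 40 N, if the wrist force passes 120 N, or if a joint passes its speed limit or range.

### The arm

A 6-joint arm with a two-finger parallel gripper is mounted at the origin on the work surface. World frame = base frame: x ahead of the robot, y to its left, z up, the work surface at z = 0. Lengths are in mm, angles in degrees, forces in N, time in s.
With the tool pointing down it reaches from about 350 to 850 mm from the base axis. Payload 8.1 kg.
Tool frame: the origin (TCP) lies midway between the tips of the shut fingers; the grasp point (between the pads) lies 19 mm behind it; z points along the fingers, y is the line along which they close (so a half turn about z gives the same grasp; the last joint's range is limited). The gripper opens to 85 mm and grips with 20 to 120 N. Pads are 22 mm wide; open, the fingers measure 114 mm over their backs; the gripper's body (76 mm by 85 mm) begins 54 mm behind the grasp point. The pads swing forward as they close: fully open they stand 13 mm farther back than shut.
Start: joints at [67.013, 7.471, 85.268, -0, 87.261, -4.893], TCP at [186.325, 570.341, 231.292] pointing down, gripper open.
Joint ranges: [-169.43, 169.43], [-51.17, 129.36], [1.28, 143.12], [-76.62, 256.62], [0, 156.53], [-152.29, 152.29]. Speed limits (degrees/s): [136.94, 136.94, 159.86, 180, 180, 180].

### API

Orientations are given as [roll, pitch, yaw] about the fixed x, y, z axes, in that order (R = Rz(yaw) Ry(pitch) Rx(roll)).
In Python, from bench import sensors, optics, r gives the robot as it stands.
- The arm moves only by the tool apply_moves, never from a script. Its argument "targets" is a list of rows, each a list of 7 numbers: the shift along the tool's x, y, z in mm, then the turn, a rotation vector about the tool's x, y, z in rad, then the closure, from 0 (fully open) to 1 (shut). In form: [[x, y, z, wx, wy, wz, claw], ...]. A call has 1 to 20 rows; each row shifts and turns the commanded pose from where the row before left it, along the tool's axes as they then stand; what a row does not reach is not made up. A row lasts 1/8 s, in which the tool goes at most 62.5 mm and 10.7 degrees, less where a joint would pass 70% of its speed; a pose out of reach is approached as far as the arm can. A call is refused whole if a number of a shift passes 62.5 or a number of a turn 0.188, either way. A call with a gripper value outside its range is refused whole. The fingers move at their own pace and stop on an object; "force" is the grip in N (left out, the last holds). Time passes only in rows, so rows that do not move let the fingers close. It gives the time, the measured TCP pose, the force, the opening and the grip force at its end, in the units of the state.
- sensors.sense(): the state, without advancing time (a new reading comes with each control period).
- optics.snapshot(name): name is "scene" or "top"; returns the picture (420x560x3 uint8, red, green, blue); there is no depth.
- optics.get_calibration(name): a dict with "camera_matrix" (3x3 intrinsics, pixels), "pose" (4x4, takes a point from camera to world coordinates). Camera axes: x right, y down, z forward; pixel columns grow to the right and rows downward; lengths in mm; the calibration is good to about 2 mm. A picture is of the moment at which its call begins. get_calibration takes no time and is no camera call.
- r.hand_in(): hands the job in; it is judged then, once.
The state is a dict: "time": time; "joint_pos": joint angles; "qd": joint speeds; "joint_efforts": joint torques, N m; "tool_pos": TCP position; "tcp_rot": TCP orientation; "ft_force": force on the tool from outside, world axes, zero at the start; "wrist_torque": the same for the moment, N m; "finger_gap": finger opening in mm; "grip_force": force on a finger pad.
Only numpy, scipy, OpenCV 4.12 (cv2) and the standard library are available. Lean on these libraries where they do the work, as an engineer would, in place of code of your own. Each camera call takes 0.05 s, during which the arm holds its last target. There are 200 camera calls.

## Working session

There is one attempt and no reset: what is moved stays moved. The work goes in short steps, Python scripts to look and compute and a tool call to move; the robot and the scene stay as the last step left them, time stands still between calls to the robot, and variables do not carry over. Pictures are saved under pics/ and viewed, at most 14 in all, crops included, and the job is handed in when it is done.

Besides the shell and the picture viewer there is one more tool, called after "Request:" as name(argument=value, ...) on one line, values as JSON. apply_moves: Moves the arm, as the interface text tells. Its arguments: {"type":"object","properties":{"targets":{"type":"array"},"force":{"type":"number"}},"required":["targets"]}

```bash
mkdir -p pics; ls
cat > h.py <<'E'
import numpy as np, cv2
from bench import sensors, optics, r
from scipy.spatial.transform import Rotation as R
def snap(n,f=None):
    im=np.asarray(optics.snapshot(n))
    if f: cv2.imwrite('pics/'+f,im[:,:,::-1])
    return im
def proj(n,p):
    c=optics.get_calibration(n);K=np.array(c['camera_matrix']);T=np.array(c['pose'])
    q=(np.atleast_2d(p)-T[:3,3])@T[:3,:3]; q=q@K.T; return q[:,:2]/q[:,2:]
def unproj(n,uv,z):
    c=optics.get_calibration(n);K=np.array(c['camera_matrix']);T=np.array(c['pose'])
    uv=np.atleast_2d(uv).astype(float); d=np.c_[uv,np.ones(len(uv))]@np.linalg.inv(K).T@T[:3,:3].T
    s=(z-T[2,3])/d[:,2:]; return T[:3,3]+s*d
E
python3 - <<'E'
from h import *
for n in('scene','top'):
    snap(n,n+'0.png'); c=optics.get_calibration(n); print(np.round(c['camera_matrix'],1),np.round(c['pose'],3))
print(sensors.sense())
E
```

```text
pics
[[423.5   0.  273.8]
 [  0.  423.5 207.4]
 [  0.    0.    1. ]] [[ 8.220000e-01  4.680000e-01 -3.260000e-01  8.701160e+02]
 [ 5.700000e-01 -6.650000e-01  4.820000e-01 -5.186580e+02]
 [ 9.000000e-03 -5.820000e-01 -8.130000e-01  1.036929e+03]
 [ 0.000000e+00  0.000000e+00  0.000000e+00  1.000000e+00]]
[[526.6   0.  286.2]
 [  0.  526.6 216.5]
 [  0.    0.    1. ]] [[ 4.000000e-03 -9.800000e-01  1.980000e-01  2.107870e+02]
 [-1.000000e+00 -2.000000e-03  1.100000e-02  8.303000e+00]
 [-1.000000e-02 -1.980000e-01 -9.800000e-01  1.678927e+03]
 [ 0.000000e+00  0.000000e+00  0.000000e+00  1.000000e+00]]
{'time': 0.1, 'joint_pos': array([ 6.70152680e+01,  7.51097156e+00,  8.53224635e+01,  4.93351380e-04,
        8.72624623e+01, -4.89410516e+00]), 'qd': array([-0.00732987, -0.18104709, -0.08749887,  0.00742629,  0.00477254,
        0.01957345]), 'joint_efforts': array([ 5.20716130e-04, -5.70956182e+01, -5.01941550e+01, -2.52102518e-04,
        8.25798546e-03, -8.09908693e-05]), 'tool_pos': array([186.10501715, 569.88773411, 230.35287545]), 'tcp_rot': array([-1.79904494e+02, -8.67237412e-03,  1.61909342e+02]), 'ft_force': array([-0.35995421,  0.52104056, -0.2905813 ]), 'wrist_torque': array([ 0.02385381, -0.01192103, -0.04142071]), 'grip_force': 0.0, 'finger_gap': 85.23487331883035}
```

View pics/scene0.png

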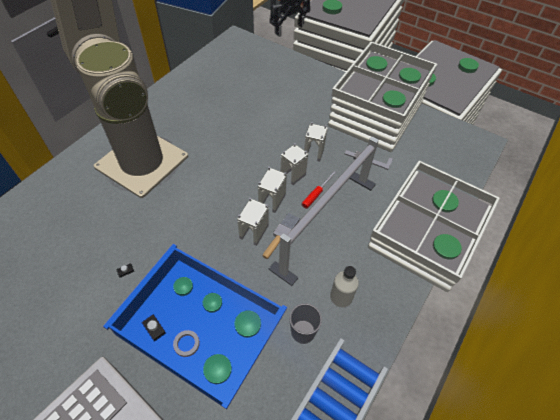

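View pics/top0.png

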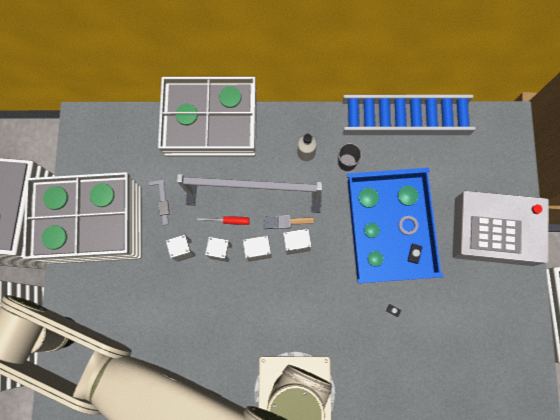

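The scene shows a rail, roughly (180,180)-(320,187) in top, four white carriers at top pixels (178,247), (217,247), (257,247), (297,240), and a blue bin at about (395,225) with 4 green discs, a ring and a chuck. Blanks in the white trays and the small chuck at (393,310) are look-alikes. I'll enlarge the carriers and the bin.

Run:
```python
import cv2,numpy as np
t=cv2.imread('pics/top0.png');s=cv2.imread('pics/scene0.png')
f=lambda im,a,b,c,d,k:cv2.resize(im[a:b,c:d],None,fx=k,fy=k,interpolation=cv2.INTER_CUBIC)
A=f(t,165,265,155,330,4.5)[:, :787]; B=f(s,115,245,230,390,1)
cv2.imwrite('pics/c1.png',A)
B=f(s,110,250,225,345,4); C=f(t,165,285,345,445,2.6)
h=600;o=np.zeros((h,800,3),np.uint8);o[:560,:480]=B;o[:312,490:750]=C;cv2.imwrite('pics/c2.png',o)
```

```text
(no output)
```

View pics/c1.png

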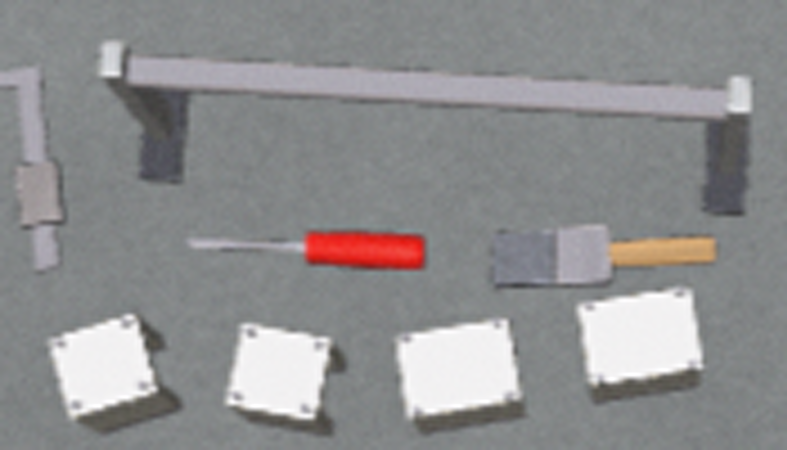

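View pics/c2.png

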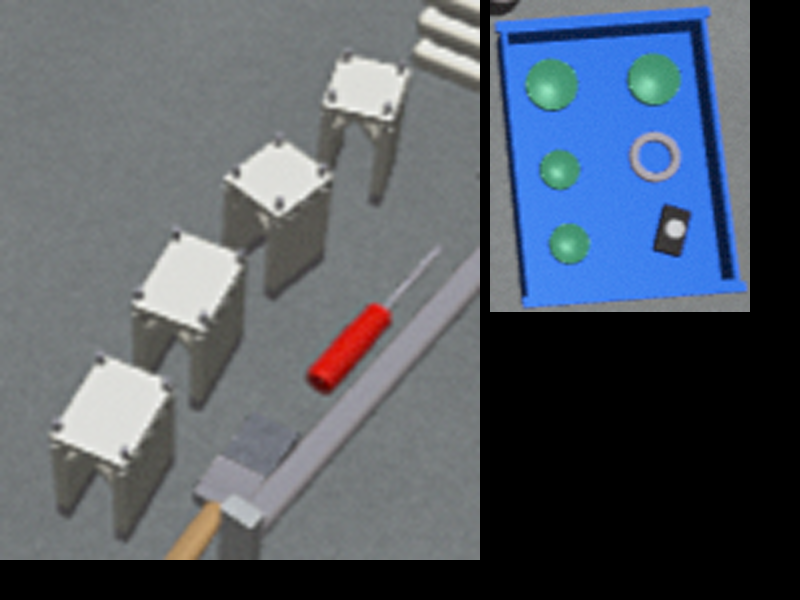

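The crops show all four carriers standing with their slots along y, opening toward the scene camera. The left two in the top view, (178,247) and (217,247), are near square, so narrow. The right two, (257,247) and (297,240), are wide. The bin holds two large blanks (upper row), two small blanks (left), the ring and the big chuck.

```bash
cat >> h.py <<'E'
def blobs(mask,lo,hi,roi):
    m=np.zeros(mask.shape,np.uint8);a,b,c,d=roi;m[a:b,c:d]=mask[a:b,c:d]
    n,l,s,ce=cv2.connectedComponentsWithStats(m,connectivity=4); return [(l==i,s[i],ce[i]) for i in range(1,n) if lo<s[i,4]<hi]
def rects(im,cam,z,thr,lo,hi,roi):
    """white tops: centre (world), side lengths, yaw of long side"""
    out=[]
    for m,s,c in blobs((im.min(2)>thr).astype(np.uint8),lo,hi,roi):
        ys,xs=np.nonzero(m); w=unproj(cam,np.c_[xs,ys],z)[:,:2]
        (cx,cy),(a,b),an=cv2.minAreaRect(w.astype(np.float32)); mu=w.mean(0)
        if a<b:a,b,an=b,a,an+90
        out.append((mu.round(1),np.round([cx,cy],1),round(a),round(b),round((an-90+90)%180-90,1),s[4]))
    return sorted(out,key=lambda o:-o[0][1])
def green(im,cam,z=15):
    hsv=cv2.cvtColor(np.ascontiguousarray(im),cv2.COLOR_RGB2HSV)
    m=cv2.inRange(hsv,(60,90,30),(90,255,255))//255
    out=[]
    for mm,s,c in blobs(m,60,900,(0,420,0,560)):
        ys,xs=np.nonzero(mm);w=unproj(cam,np.c_[xs,ys],z)[:,:2]
        (x,y),rad=cv2.minEnclosingCircle(w.astype(np.float32)); out.append((w.mean(0).round(1),np.round([x,y],1),round(rad,1),c.round()))
    return out
def st():
    s=sensors.sense();print('t',s['time'],'tcp',s['tool_pos'].round(1),s['tcp_rot'].round(1),'gap',round(s['finger_gap'],1),'f',s['ft_force'].round(1),'grip',round(s['grip_force'],1));return s
def go(xyz,yaw):
    """shift and turn in the tool frame to reach xyz with tool straight down and given yaw (mod 180)"""
    s=st();Rc=R.from_euler('xyz',s['tcp_rot'],degrees=True)
    best=min([yaw-180,yaw,yaw+180,yaw-360],key=lambda a:abs((a-s['tcp_rot'][2]+180)%360-180))
    rv=(Rc.inv()*R.from_euler('xyz',[180,0,best],degrees=True)).as_rotvec()
    print('shift',Rc.inv().apply(np.array(xyz)-s['tool_pos']).round(1),'rot',rv.round(3),'rows',np.abs(rv).max()/0.18)
E
python3 - <<'E'
from h import *
im=cv2.imread('pics/top0.png')[:,:,::-1];sc=cv2.imread('pics/scene0.png')[:,:,::-1]
for thr in(190,215):
    for o in rects(im,'top',100,thr,100,900,(225,265,150,330)):print(o)
for o in rects(im,'top',190,185,5,300,(165,195,170,330)):print('post',o)
print('scene')
for o in rects(sc,'scene',100,200,100,900,(110,245,230,335)):print(o)
for o in rects(sc,'scene',190,185,5,300,(140,245,270,380)):print('post',o)
for o in green(im,'top'):print(o)
for o in green(sc,'scene'):print('s',o)
print(im[183,180],im[188,319],im[184,250])
E
```

```text
(array([438., 355.]), array([438.6, 355.1]), 60, 55, 17.5, np.int32(340))
(array([434.6, 236.4]), array([434.8, 236.5]), 60, 55, -10.1, np.int32(351))
(array([437.5, 115.6]), array([437.7, 115.8]), 77, 55, 9.7, np.int32(443))
(array([459.3,  -7.3]), array([459.5,  -6.9]), 77, 55, 9.1, np.int32(443))
(array([438.5, 354.8]), array([438.9, 354.5]), 59, 55, 17.1, np.int32(322))
(array([434.2, 235.5]), array([434.5, 235.7]), 59, 55, -9.8, np.int32(326))
(array([437.6, 115.2]), array([437.8, 115.1]), 74, 54, 9.7, np.int32(418))
(array([459.5,  -7.3]), array([459.7,  -7.6]), 75, 54, 9.7, np.int32(418))
post (array([626.3, 338.5]), array([626. , 337.8]), 19, 9, -87.5, np.int32(24))
post (array([602.1, -70.5]), array([603.7, -69.6]), 21, 15, 89.5, np.int32(35))
scene
(array([435.6, 353.9]), array([436.1, 353.2]), 57, 53, 20.9, np.int32(188))
(array([431.8, 235.3]), array([432. , 235.2]), 57, 54, -10.7, np.int32(223))
(array([434.4, 114.2]), array([434.5, 114.6]), 74, 53, 9.3, np.int32(350))
(array([456.4,  -8.4]), array([456.2,  -7.9]), 74, 53, 9.3, np.int32(419))
post (array([474. , 162.5]),
[... 1401 characters left out ...]
, 903. ]), 45.0, array([410.,  75.]))
s (array([539.6, 742.7]), array([541.7, 743.1]), 44.4, array([394.,  98.]))
s (array([850.1, 407.5]), array([862.2, 406.2]), 39.3, array([439., 197.]))
s (array([886.4, 406.8]), array([876.2, 406.8]), 38.4, array([451., 203.]))
s (array([932.4, 258.2]), array([931. , 258.7]), 38.8, array([447., 246.]))
s (array([ 408.9, -256.3]), array([ 408.6, -256.8]), 25.2, array([183., 286.]))
s (array([ 500.7, -247.3]), array([ 499.9, -247.8]), 25.1, array([212., 302.]))
s (array([ 608.1, -240.4]), array([ 607.8, -240. ]), 32.9, array([247., 323.]))
s (array([ 615.2, -367.8]), array([ 614.8, -367.6]), 32.7, array([217., 368.]))
[80 80 77] [213 214 219] [172 171 180]
```

Run:
```python
from h import *
im=cv2.imread('pics/top0.png')[:,:,::-1].astype(int);sc=cv2.imread('pics/scene0.png')[:,:,::-1].astype(int)
P=lambda y,x0=614.2,m=0.059,ym=134:np.c_[x0+m*(y-ym),y,np.full_like(y,160.)]
ys=np.arange(-40,310,10.)
for n,I in(('top',im),('scene',sc)):
    offs=np.arange(-22,22.1,.5);prof=[]
    for y in ys:
        q=np.c_[614.2+.059*(y-134)+offs,np.full_like(offs,y),np.full_like(offs,160.)]
        uv=proj(n,q).astype(np.float32)
        prof.append(cv2.remap(I.min(2).astype(np.float32),uv[None,:,0],uv[None,:,1],cv2.INTER_LINEAR)[0])
    prof=np.array(prof)
    print(n,'bgL/R/mid',prof[:,:8].mean(),prof[:,-8:].mean(),prof[:,40:48].mean())
    print(np.median(prof,0)[::4].round())
    c=[(offs[np.nonzero(p>140)[0]].mean()) for p in prof]
    print(np.polyfit(ys-134,c,1).round(4),np.std(c).round(2))
for p in ([626.3,338.5,190],[602.1,-70.5,190]):print(proj('scene',p).round(1))
```

```text
top bgL/R/mid 130.1343 133.40569 169.30927
[132. 131. 132. 132. 131. 125. 113. 125. 149. 165. 169. 169. 170. 170.
 170. 169. 165. 144. 132. 130. 132. 134. 134.]
[-1.4000e-03  2.9943e+00] 0.44
scene bgL/R/mid 108.64641 106.98457 151.84131
[117. 118. 116. 115. 121. 137. 149. 153. 153. 152. 152. 152. 150. 142.
 125. 103.  96. 109. 116. 118. 117. 117. 117.]
[ 0.0046 -3.8734] 1.21
[[374.4 138.8]]
[[285.6 237. ]]
```

```bash
python3 -c "
from h import *
go([436.7,354.3,180],107.5)"
```

```text
t 0.1 tcp [186.1 569.9 230.4] [-179.9   -0.   161.9] gap 85.2 f [-0.4  0.5 -0.3] grip 0.0
shift [-305.2 -127.    50.5] rot [-0.002  0.001  0.95 ] rows 5.275678098243633
```

Request:
apply_moves(targets=[[-38,-16,6.3,0,0,0,0],[-38,-16,6.3,0,0,0,0],[-38,-16,6.3,0,0,0,0],[-38,-16,6.3,0,0,0,0],[-38,-16,6.3,0,0,0,0],[-38,-16,6.3,0,0,0,0],[-38,-16,6.3,0,0,0,0],[-38,-16,6.3,0,0,0,0],[0,0,0,0,0,0.158,0],[0,0,0,0,0,0.158,0],[0,0,0,0,0,0.158,0],[0,0,0,0,0,0.158,0],[0,0,0,0,0,0.158,0],[0,0,0,0,0,0.158,0],[0,0,0,0,0,0,0],[0,0,0,0,0,0,0]], force=40)

```text
time: 2.1
tool_pos: [435.4, 354.2, 180.6]
tcp_rot: [-180.0, 0.0, 107.8]
ft_force: [-0.3, -0.5, 0.4]
finger_gap: 85.3
grip_force: 0.0
```

```bash
python3 -c "
from h import *
go([436.7,354.3,55],107.5)
im=snap('scene')
for o in rects(im,'scene',100,200,100,900,(110,245,230,335)):print(o)"
```

```text
t 2.1 tcp [435.4 354.2 180.6] [-180.     0.   107.8] gap 85.3 f [-0.3 -0.5  0.4] grip 0.0
shift [ -0.3   1.3 125.6] rot [-0.     0.     0.005] rows 0.028431797511378573
(array([435.8, 354.1]), array([436.1, 353.8]), 58, 53, 19.0, np.int32(191))
(array([431.7, 235.2]), array([432. , 235.1]), 57, 54, -9.9, np.int32(224))
(array([434.6, 114.3]), array([434.5, 114.6]), 74, 53, 9.3, np.int32(355))
(array([456.5,  -8.6]), array([456.2,  -7.9]), 74, 53, 9.3, np.int32(422))
```

Request:
apply_moves(targets=[[0,1.3,25,0,0,0,0],[0,0,30,0,0,0,0],[0,0,30,0,0,0,0],[0,0,25,0,0,0,0],[0,0,15,0,0,0,0],[0,0,0,0,0,0,0],[0,0,0,0,0,0,0.2],[0,0,0,0,0,0,0.6],[0,0,0,0,0,0,1],[0,0,0,0,0,0,1],[0,0,0,0,0,0,1],[0,0,0,0,0,0,1],[0,0,0,0,0,0,1]], force=40)

```text
time: 3.78
tool_pos: [437.6, 355.2, 57.4]
tcp_rot: [179.9, -0.0, 107.6]
ft_force: [-2.0, -0.1, 5.8]
finger_gap: 55.3
grip_force: 43.0
```

Request:
apply_moves(targets=[[0,0,-10,0,0,0,1],[0,0,-30,0,0,0,1],[0,0,-40,0,0,0,1],[0,0,-40,0,0,0,1],[0,0,-40,0,0,0,1],[0,0,-30,0,0,0,1],[0,0,-10,0,0,0,1],[0,0,0,0,0,0.122,1],[0,0,0,0,0,0.122,1],[0,0,0,0,0,0.122,1],[0,0,0,0,0,0,1]])

```text
time: 5.15
tool_pos: [436.2, 354.2, 254.4]
tcp_rot: [-179.9, 0.1, 86.7]
ft_force: [-0.8, 0.1, -3.5]
finger_gap: 55.4
grip_force: 43.8
```

```bash
python3 -c "
from h import *
go([622,276.7,255],86.65)"
```

```text
t 5.15 tcp [436.2 354.2 254.4] [-1.799e+02  1.000e-01  8.670e+01] gap 55.4 f [-0.8  0.1 -3.5] grip 43.8
shift [-66.6 190.   -0.8] rot [-0.002  0.001  0.   ] rows 0.010182589401451968
```

Request:
apply_moves(targets=[[-6,18,0,0,0,0,1],[-12.1,34,0,0,0,0,1],[-13,37,0,0,0,0,1],[-13,37,0,0,0,0,1],[-12.5,36,0,0,0,0,1],[-10,28,0,0,0,0,1],[0,0,0,0,0,0,1],[0,0,20,0,0,0,1],[0,0,25,0,0,0,1],[0,0,25,0,0,0,1],[0,0,20,0,0,0,1],[0,0,10,0,0,0,1],[0,0,5,0,0,0,1],[0,0,0,0,0,0,1]])

```text
time: 6.9
tool_pos: [622.7, 277.1, 151.3]
tcp_rot: [180.0, -0.0, 86.6]
ft_force: [-0.1, 1.0, -3.1]
finger_gap: 55.5
grip_force: 44.9
```

Request:
apply_moves(targets=[[0,0,3,0,0,0,1],[0,0,2,0,0,0,1],[0,0,1,0,0,0,1],[0,0,0,0,0,0,1]])

```text
time: 7.4
tool_pos: [622.6, 277.0, 145.4]
tcp_rot: [180.0, -0.0, 86.6]
ft_force: [-1.6, -1.4, -1.1]
finger_gap: 55.8
grip_force: 45.2
```

Request:
apply_moves(targets=[[0,0,1,0,0,0,1],[0,0,0,0,0,0,0.4],[0,0,0,0,0,0,0],[0,0,0,0,0,0,0],[0,0,0,0,0,0,0],[0,0,-10,0,0,0,0],[0,0,-30,0,0,0,0],[0,0,-40,0,0,0,0],[0,0,-25,0,0,0,0],[0,0,0,0,0,0,0]])

```text
time: 8.65
tool_pos: [624.1, 277.6, 253.1]
tcp_rot: [179.7, -0.1, 86.6]
ft_force: [0.0, -0.2, 1.2]
finger_gap: 85.7
grip_force: 0.0
```

```bash
cat > look.py <<'E'
from h import *
im=snap('scene');t=snap('top')
for o in rects(im,'scene',100,200,100,900,(110,245,230,335)):print('s',*o[1:5])
for o in rects(t,'top',100,190,100,900,(225,290,150,330)):print('t',*o[1:5])
print('hung')
for o in rects(im,'scene',188,200,60,900,(90,245,260,400)):print('s',*o[1:5])
for o in rects(t,'top',188,190,60,900,(150,205,170,330)):print('t',*o[1:5])
E
python3 -c "
from look import *
go([433,235.6,160],80)"
```

```text
s [431.9 234.8] 57 54 -10.9
s [434.5 114.4] 74 53 9.3
s [456.2  -7.9] 74 53 9.3
t [437.8 115.2] 75 55 9.7
t [459.7  -7.6] 76 55 9.6
hung
s [582.  401.2] 76 12 -86.9
s [594.1 368.4] 81 11 -86.4
s [550.2 334.4] 125 12 -86.6
s [622.1 275.4] 57 53 -0.9
s [473.1 164.1] 52 49 -10.9
s [767.4 127.4] 162 59 25.0
s [475.5  55. ] 67 48 9.3
t [627.1 274.3] 172 38 -70.1
t [635.5 244.8] 166 7 -70.5
t [701.9 188.6] 131 3 0.0
t 8.75 tcp [622.5 276.9 248.7] [180.   -0.   86.6] gap 85.3 f [ 0.7 -0.2 -0.3] grip 0.0
shift [ -52.5 -186.7   88.7] rot [ 0.    -0.     0.116] rows 0.6417208267131416
```

Request:
apply_moves(targets=[[-6,-20,0,0,0,0,0],[-10,-36,0,0,0,0,0],[-10.5,-37,0,0,0,0,0],[-10,-36,0,0,0,0,0],[-10,-36,0,0,0,0,0],[-6,-21.7,10,0,0,0.116,0],[0,0,40,0,0,0,0],[0,0,45,0,0,0,0],[0,0,45,0,0,0,0],[0,0,35,0,0,0,0],[0,0,18,0,0,0,0],[0,0,0,0,0,0,0.2],[0,0,0,0,0,0,0.6],[0,0,0,0,0,0,1],[0,0,0,0,0,0,1],[0,0,0,0,0,0,1],[0,0,0,0,0,0,1],[0,0,0,0,0,0,1]])

```text
time: 11.0
tool_pos: [433.7, 235.9, 56.9]
tcp_rot: [179.9, -0.0, 80.0]
ft_force: [-2.8, -0.3, 6.0]
finger_gap: 55.5
grip_force: 44.4
```

```bash
python3 -c "
from h import *
go([617.1,191.9,255],86.65)"
```

```text
t 11.0 tcp [433.7 235.9  56.9] [179.9  -0.   80. ] gap 55.5 f [-2.8 -0.3  6. ] grip 44.4
shift [ -11.2  188.5 -197.9] rot [ 0.001 -0.001 -0.116] rows 0.6470071650206504
```

Request:
apply_moves(targets=[[0,0,-10,0,0,0,1],[0,0,-33,0,0,0,1],[0,0,-42,0,0,0,1],[0,0,-42,0,0,0,1],[0,0,-40,0,0,0,1],[0,0,-25,0,0,0,1],[0,0,-6,0,0,-0.116,1],[-3,16,0,0,0,0,1],[-6,34,0,0,0,0,1],[-7,37,0,0,0,0,1],[-7,37,0,0,0,0,1],[-6,35,0,0,0,0,1],[-4,26.6,0,0,0,0,1],[0,0,0,0,0,0,1],[0,0,25,0,0,0,1],[0,0,35,0,0,0,1],[0,0,30,0,0,0,1],[0,0,10,0,0,0,1],[0,0,0,0,0,0,1]])

```text
time: 13.38
tool_pos: [615.7, 191.5, 153.2]
tcp_rot: [-179.9, 0.0, 86.6]
ft_force: [0.3, 0.3, -4.5]
finger_gap: 55.6
grip_force: 45.9
```

Request:
apply_moves(targets=[[0,1,4,0,0,0,1],[0,0,3,0,0,0,1],[0,0,1.5,0,0,0,1],[0,0,0,0,0,0,1],[0,0,0,0,0,0,0.4],[0,0,0,0,0,0,0],[0,0,0,0,0,0,0],[0,0,0,0,0,0,0],[0,0,-10,0,0,0,0],[0,0,-30,0,0,0,0],[0,0,-40,0,0,0,0],[0,0,-25,0,0,0,0],[0,0,0,0,0,0,0]])

```text
time: 15.0
tool_pos: [619.1, 192.0, 254.6]
tcp_rot: [179.6, -0.1, 86.6]
ft_force: [0.9, -0.1, -0.5]
finger_gap: 85.2
grip_force: 0.0
```

```bash
python3 -c "
from look import *
go([435.9,114.8,160],99.5)"
```

```text
s [434.5 114.4] 74 53 9.3
s [456.3  -8. ] 74 54 8.7
t [441.6  92.8] 55 30 -78.2
t [459.7  -7.1] 76 55 9.7
hung
s [630.2 405.1] 73 12 -84.2
s [611.9 271.6] 63 35 19.5
s [617.  190.9] 58 54 -4.8
s [767.4 127.4] 162 59 25.0
s [475.5  55. ] 67 48 9.3
t [630.3 328.7] 169 27 -69.2
t [630.5 313.5] 170 7 -77.1
t [623.7 269.8] 55 47 -90.0
t [626.7 179.4] 169 41 -77.4
t [630.5 148. ] 169 7 -77.3
t 15.1 tcp [617.4 191.6 250.3] [180.   -0.   86.6] gap 85.5 f [ 0.7 -0.3 -1.2] grip 0.0
shift [ -87.4 -176.6   90.3] rot [ 0.    -0.    -0.225] rows 1.2491114444450506
```

Request:
apply_moves(targets=[[-10,-20,0,0,0,0,0],[-17,-35,0,0,0,0,0],[-17,-35,0,0,0,0,0],[-17,-34,0,0,0,0,0],[-16.4,-32.6,0,0,0,0,0],[-10,-20,0,0,0,0,0],[0,0,10,0,0,-0.112,0],[0,0,20,0,0,-0.113,0],[0,0,40,0,0,0,0],[0,0,40,0,0,0,0],[0,0,40,0,0,0,0],[0,0,30,0,0,0,0],[0,0,15,0,0,0,0.2],[0,0,0,0,0,0,0.6],[0,0,0,0,0,0,1],[0,0,0,0,0,0,1],[0,0,0,0,0,0,1],[0,0,0,0,0,0,1],[0,0,0,0,0,0,1]])

```text
time: 17.48
tool_pos: [436.0, 114.8, 55.5]
tcp_rot: [180.0, 0.0, 99.5]
ft_force: [-0.1, -0.3, -3.0]
finger_gap: 55.5
grip_force: 47.7
```

```bash
python3 -c "
from h import *
s=st();d=np.array([611.7,99.1])-s['tool_pos'][:2];a=np.radians(86.65)
print(d@[np.cos(a),np.sin(a)],d@[np.sin(a),-np.cos(a)])"
```

```text
t 17.475 tcp [436.  114.8  55.5] [180.    0.   99.5] gap 55.5 f [-0.1 -0.3 -3. ] grip 47.7
-5.381946114853227 176.33716196121503
```

Request:
apply_moves(targets=[[0,0,-10,0,0,0,1],[0,0,-33,0,0,0,1],[0,0,-42,0,0,0,1],[0,0,-42,0,0,0,1],[0,0,-40,0,0,0,1],[0,0,-25,0,0,0.112,1],[0,0,-6,0,0,0.112,1],[0,16,0,0,0,0,1],[-1,32,0,0,0,0,1],[-1,35,0,0,0,0,1],[-1,35,0,0,0,0,1],[-1,33,0,0,0,0,1],[-1,25.3,0,0,0,0,1],[0,0,0,0,0,0,1],[0,0,25,0,0,0,1],[0,0,35,0,0,0,1],[0,0,30,0,0,0,1],[0,0,10,0,0,0,1],[0,0,0,0,0,0,1]])

```text
time: 19.85
tool_pos: [611.1, 99.6, 153.5]
tcp_rot: [-180.0, 0.0, 86.7]
ft_force: [-0.0, 0.5, -3.2]
finger_gap: 55.2
grip_force: 47.7
```

Request:
apply_moves(targets=[[0,0,4,0,0,0,1],[0,0,3,0,0,0,1],[0,0,2.5,0,0,0,1],[0,0,0,0,0,0,1],[0,0,0,0,0,0,0.4],[0,0,0,0,0,0,0],[0,0,0,0,0,0,0],[0,0,0,0,0,0,0],[0,0,-10,0,0,0,0],[0,0,-30,0,0,0,0],[0,0,-40,0,0,0,0],[0,0,-25,0,0,0,0],[0,0,0,0,0,0,0]])

```text
time: 21.48
tool_pos: [613.4, 99.7, 252.9]
tcp_rot: [179.6, -0.0, 86.7]
ft_force: [0.3, 0.2, -0.3]
finger_gap: 85.6
grip_force: 0.0
```

```bash
python3 -c "
from look import *
cv2.imwrite('pics/m1.png',im[:,:,::-1])
go([457.8,-7.8,160],99.5)"
```

```text
s [583.7 163.2] 81 59 -2.9
s [456.3  -8. ] 74 54 8.7
t [459.7  -7.6] 75 55 9.7
hung
s [610.3 403.7] 113 13 -85.1
s [617.9 370.3] 111 13 -84.6
s [621.2 282.6] 54 44 83.6
s [605.4 178.4] 46 26 22.8
s [767.4 127.4] 162 59 25.0
s [610.8  99.6] 74 54 -2.9
t [624.  277.5] 60 55 -3.7
t [662.4 251.8] 222 110 -44.3
t [630.6 203.6] 165 7 -85.3
t [617.8 173.3] 55 21 -88.6
t [629.   75.8] 165 46 -85.1
t [630.7  41.6] 165 7 -85.5
t 21.575 tcp [611.6  99.6 248.8] [180.   -0.   86.7] gap 85.4 f [-0.6 -0.5 -0.5] grip 0.0
shift [-116.1 -147.4   88.7] rot [ 0.    -0.    -0.224] rows 1.2431630852325353
```

Request:
apply_moves(targets=[[-12,-17,0,0,0,0,0],[-22,-28,0,0,0,0,0],[-24,-30,0,0,0,0,0],[-24,-30,0,0,0,0,0],[-22,-27,0,0,0,0,0],[-12,-15.4,0,0,0,0,0],[0,0,10,0,0,-0.112,0],[0,0,20,0,0,-0.112,0],[0,0,40,0,0,0,0],[0,0,40,0,0,0,0],[0,0,40,0,0,0,0],[0,0,29,0,0,0,0],[0,0,15,0,0,0,0.2],[0,0,0,0,0,0,0.6],[0,0,0,0,0,0,1],[0,0,0,0,0,0,1],[0,0,0,0,0,0,1],[0,0,0,0,0,0,1],[0,0,0,0,0,0,1]])

```text
time: 23.95
tool_pos: [457.8, -7.7, 55.0]
tcp_rot: [180.0, 0.0, 99.5]
ft_force: [-0.5, 0.3, -2.7]
finger_gap: 55.8
grip_force: 48.1
```

```bash
python3 -c "
from h import *
s=st();d=np.array([605.8,-1.7])-s['tool_pos'][:2];a=np.radians(86.65)
print(d@[np.cos(a),np.sin(a)],d@[np.sin(a),-np.cos(a)])"
```

```text
t 23.95 tcp [457.8  -7.7  55. ] [180.    0.   99.5] gap 55.8 f [-0.5  0.3 -2.7] grip 48.1
14.638968420253715 147.40436336572395
```

Request:
apply_moves(targets=[[0,0,-10,0,0,0,1],[0,0,-33,0,0,0,1],[0,0,-42,0,0,0,1],[0,0,-42,0,0,0,1],[0,0,-40,0,0,0,1],[0,0,-25,0,0,0.112,1],[0,0,-6,0,0,0.112,1],[1,14,0,0,0,0,1],[3,27,0,0,0,0,1],[3,29,0,0,0,0,1],[3,29,0,0,0,0,1],[3,28,0,0,0,0,1],[1.6,20.4,0,0,0,0,1],[0,0,0,0,0,0,1],[0,0,25,0,0,0,1],[0,0,35,0,0,0,1],[0,0,30,0,0,0,1],[0,0,10,0,0,0,1],[0,0,0,0,0,0,1]])

```text
time: 26.32
tool_pos: [605.2, -1.6, 153.0]
tcp_rot: [-180.0, -0.0, 86.7]
ft_force: [0.8, -0.5, -3.4]
finger_gap: 55.7
grip_force: 48.1
```

Request:
apply_moves(targets=[[0,0,4,0,0,0,1],[0,0,3,0,0,0,1],[0,0,2.5,0,0,0,1],[0,0,0,0,0,0,1],[0,0,0,0,0,0,0.4],[0,0,0,0,0,0,0],[0,0,0,0,0,0,0],[0,0,0,0,0,0,0],[0,0,-10,0,0,0,0],[0,0,-30,0,0,0,0],[0,0,-40,0,0,0,0],[0,0,-25,0,0,0,0],[-20,-20,0,0,0,0,0],[-35,-35,0,0,0,0,0],[-35,-35,0,0,0,0,0],[-35,-35,0,0,0,0,0],[-35,-35,0,0,0,0,0],[0,0,0,0,0,0,0]])

```text
time: 28.58
tool_pos: [435.3, -154.1, 249.6]
tcp_rot: [179.9, 0.1, 86.5]
ft_force: [0.2, -0.4, 0.7]
finger_gap: 85.6
grip_force: 0.0
```

```bash
python3 -c "
from look import *
cv2.imwrite('pics/m2.png',cv2.resize(t[150:290,150:450,::-1],None,fx=2.6,fy=2.6));cv2.imwrite('pics/m3.png',im[:,:,::-1])
for o in green(im,'scene'):
  if o[1][1]<0: print(o)
for o in green(t,'top'):
  if o[1][1]<0: print(o)
st()"
```

```text
s [583.7 163.2] 81 59 -2.9
s [577.3  51.1] 82 60 -3.0
t [407.9 -63.7] 202 9 64.4
t [387.5 -70.5] 172 9 64.5
hung
s [548.6 431.7] 213 7 -86.5
s [562.2 400.9] 209 14 -86.2
s [573.2 368.4] 200 14 -86.2
s [549.3 334.4] 127 11 -86.4
s [622.1 275.4] 57 53 -0.9
s [616.9 190.8] 59 54 -4.0
s [767.4 127.4] 162 59 25.0
s [610.8  99.6] 74 54 -2.9
s [604.8  -2.4] 74 54 -3.0
t [624.  277.5] 60 55 -3.7
t [701.9 245. ] 249 3 0.0
t [617.7 192.4] 59 55 0.0
t [613.6 100.7] 78 55 -3.4
t [607.6  -1.4] 77 55 -3.6
(array([ 408.9, -256.3]), array([ 408.7, -255.8]), 25.1, array([183., 286.]))
(array([ 500.8, -247.4]), array([ 500.1, -247.9]), 24.9, array([212., 302.]))
(array([ 608. , -240.6]), array([ 607.7, -240. ]), 32.9, array([247., 323.]))
(array([ 615.2, -367.8]), array([ 614.8, -367.7]), 32.7, array([217., 368.]))
(array([ 621.3, -368.1]), array([ 618.4, -366.9]), 31.7, array([408., 194.]))
t 28.675 tcp [ 437.  -152.4  249.4] [179.9   0.   86.6] gap 85.6 f [-0.1 -0.3 -1.4] grip 0.0
```

View pics/m3.png

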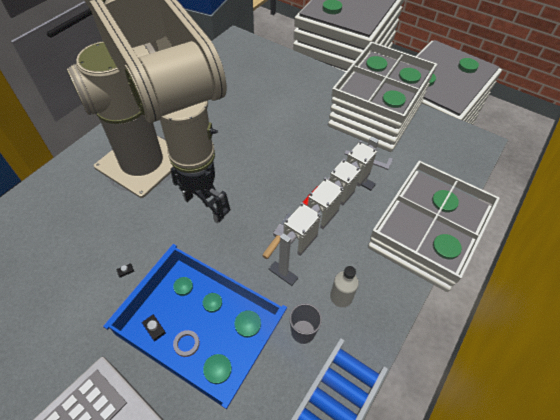

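The four carriers hang along the rail at scene pixels (302,219), (326,193), (347,171), (363,152). The bin contents are unchanged. Next I'll measure the bin walls for finger clearance.

Run:
```python
from h import *
t=cv2.imread('pics/top0.png')[:,:,::-1]
hsv=cv2.cvtColor(np.ascontiguousarray(t),cv2.COLOR_RGB2HSV)
m=cv2.inRange(hsv,(105,120,40),(125,255,255))//255
b=max(blobs(m,2000,20000,(150,300,335,450)),key=lambda q:q[1][4]);ys,xs=np.nonzero(b[0])
hull=cv2.convexHull(np.c_[xs,ys].astype(np.int32));q=cv2.approxPolyDP(hull,6,True)[:,0]
print(q, unproj('top',q,65).round())
w=unproj('top',q,65)[:,:2];c=w.mean(0);print('c',c)
rect=cv2.minAreaRect(w.astype(np.float32));print(rect)
(cx,cy),(a,bb),an=rect
ux=np.array([np.cos(np.radians(an)),np.sin(np.radians(an))]);uy=np.array([-ux[1],ux[0]])
for n,p in dict(S1=(410.7,-255.4),S2=(501.8,-247.6),L1=(609.7,-240),L2=(616.6,-367.2)).items():
    d=np.array(p)-c;print(n,(d@ux).round(),(d@uy).round())
go([410.7,-255.4,150],0);go([501.8,-247.6,150],0)
```

```text
[[443 276]
 [357 281]
 [348 173]
 [429 168]] [[ 352. -453.   65.]
 [ 336. -191.   65.]
 [ 678. -170.   65.]
 [ 694. -427.   65.]]
c [ 515.24319741 -310.3472165 ]
((515.5717163085938, -311.49749755859375), (343.0575256347656, 262.59881591796875), 3.4792747497558594)
S1 -101.0 61.0
S2 -10.0 63.0
L1 99.0 64.0
L2 98.0 -63.0
t 28.675 tcp [ 437.  -152.4  249.4] [179.9   0.   86.6] gap 85.6 f [-0.1 -0.3 -1.4] grip 0.0
shift [-104.4  -20.4   99.4] rot [ 2.000e-03 -1.000e-03  1.511e+00] rows 8.396413151338894
t 28.675 tcp [ 437.  -152.4  249.4] [179.9   0.   86.6] gap 85.6 f [-0.1 -0.3 -1.4] grip 0.0
shift [-91.2  70.1  99.5] rot [ 2.000e-03 -1.000e-03  1.511e+00] rows 8.396413151338894
```

Request:
apply_moves(targets=[[-15,-3,0,0,0,0,0],[-30,-6,0,0,0,0,0.25],[-30,-6,0,0,0,0,0.25],[-20,-4,10,0,0,0,0.25],[-9.4,-1.4,30,0,0,0,0.25],[0,0,45,0,0,0,0.25],[0,0,45,0,0,0,0.25],[0,0,45,0,0,0,0.25],[0,0,35,0,0,0,0.25],[0,0,15,0,0,0,0.25],[0,0,0,0,0,0,0.25],[0,0,0,0,0,0,0.25]])

```text
time: 30.18
tool_pos: [411.6, -256.0, 25.0]
tcp_rot: [179.9, 0.1, 86.7]
ft_force: [0.2, -0.6, 1.0]
finger_gap: 64.1
grip_force: 0.0
```

```bash
python3 -c "
from h import *
st()
im=snap('scene');c=cv2.resize(im[230:360,110:270,::-1],None,fx=3.5,fy=3.5);cv2.imwrite('pics/b1.png',c)
go([410.7,-255.4,8],86.65)"
```

```text
t 30.175 tcp [ 411.6 -256.    25. ] [1.799e+02 1.000e-01 8.670e+01] gap 64.1 f [ 0.2 -0.6  1. ] grip 0.0
t 30.225 tcp [ 411.7 -256.1   25.2] [1.799e+02 1.000e-01 8.670e+01] gap 64.1 f [-0.3  0.4 -0.1] grip 0.0
shift [ 0.7 -1.1 17.2] rot [0.002 0.002 0.001] rows 0.013717588481873216
```

View pics/b1.png

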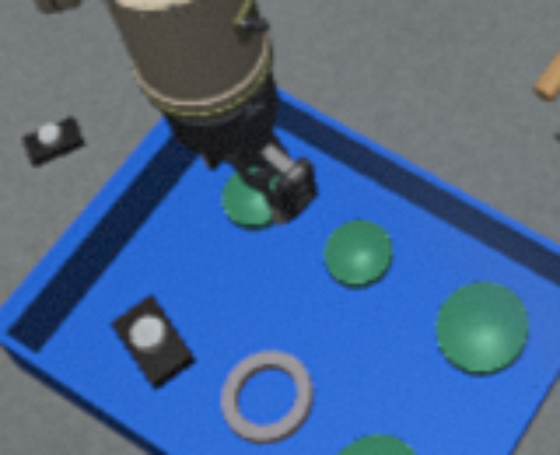

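The gripper straddles small blank S1, crop pixel (255,195), clear of the walls. I'll lower and grip.

Request:
apply_moves(targets=[[0.5,-1,10,0,0,0,0.25],[0,0,6,0,0,0,0.25],[0,0,2,0,0,0,0.25],[0,0,0,0,0,0,0.25]])

```text
time: 30.72
tool_pos: [413.9, -256.2, 7.5]
tcp_rot: [179.5, 0.2, 86.7]
ft_force: [16.7, -0.4, -1.8]
finger_gap: 64.1
grip_force: 0.0
```

Sideways force of 16.7 N suggests the knuckles brush the near wall. I'll back off and grip along the bin's diagonal.

Request:
apply_moves(targets=[[0,0,-15,0,0,0,0.25],[0,0,-40,0,0,0,0.25],[0,0,-20,0,0,0,0.25],[0,0,0,0,0,0.182,0.25],[0,0,0,0,0,0.182,0.25],[0,0,0,0,0,0.182,0.25],[0,0,0,0,0,0.182,0.25],[0,0,0,0,0,0,0.25]])

```text
time: 31.72
tool_pos: [409.1, -254.5, 80.2]
tcp_rot: [-180.0, 0.0, 45.0]
ft_force: [-0.1, -0.6, 0.4]
finger_gap: 63.9
grip_force: 0.0
```

```bash
python3 -c "
from h import *
im=snap('scene');t=snap('top')
print([o[:3] for o in green(im,'scene')+green(t,'top') if o[1][1]<0])
go([410.7,-255.4,8],45)"
```

```text
[(array([ 413.5, -256.4]), array([ 409.5, -255.4]), 24.9), (array([ 500.8, -247.3]), array([ 500.3, -247.5]), 24.6), (array([ 608.1, -240.5]), array([ 607.7, -240. ]), 32.9), (array([ 615.2, -367.7]), array([ 614.8, -367.6]), 32.7), (array([ 618.1, -366.6]), array([ 617.9, -366.6]), 32.1), (array([ 611.4, -239.1]), array([ 611.4, -239.6]), 31.8), (array([ 509. , -239.8]), array([ 504.1, -247.1]), 23.7)]
t 31.825 tcp [ 409.2 -254.6   80.3] [-180.     0.    45.2] gap 64.0 f [0.5 0.  1. ] grip 0.0
shift [ 0.4  1.6 72.3] rot [-0.     0.     0.004] rows 0.0211000774753764
```

Blank S1 hasn't moved. I'll descend to 10 mm and check the force.

Request:
apply_moves(targets=[[0,1.5,15,0,0,0,0.25],[0,0,25,0,0,0,0.25],[0,0,20,0,0,0,0.25],[0,0,8,0,0,0,0.25],[0,0,3,0,0,0,0.25],[0,0,0,0,0,0,0.25]])

```text
time: 32.58
tool_pos: [410.7, -255.9, 9.7]
tcp_rot: [180.0, -0.0, 45.0]
ft_force: [-1.4, -0.1, -0.2]
finger_gap: 64.0
grip_force: 0.0
```

Request:
apply_moves(targets=[[0,0,3,0,0,0,0.25],[0,0,2,0,0,0,0.25],[0,0,0,0,0,0,0.25]])

```text
time: 32.95
tool_pos: [410.4, -255.6, 4.4]
tcp_rot: [180.0, -0.0, 45.0]
ft_force: [0.2, -0.4, 0.6]
finger_gap: 63.9
grip_force: 0.0
```

Request:
apply_moves(targets=[[0,0,0,0,0,0,0.4],[0,0,0,0,0,0,0.6],[0,0,0,0,0,0,0.8],[0,0,0,0,0,0,1],[0,0,0,0,0,0,1],[0,0,0,0,0,0,1],[0,0,0,0,0,0,1]], force=40)

```text
time: 33.83
tool_pos: [410.8, -255.9, 4.9]
tcp_rot: [180.0, -0.0, 45.0]
ft_force: [-2.2, 1.7, 6.1]
finger_gap: 47.4
grip_force: 41.4
```

Request:
apply_moves(targets=[[0,0,-5,0,0,0,1],[0,0,-15,0,0,0,1],[0,0,-30,0,0,0,1],[0,0,-40,0,0,0,1],[0,0,-40,0,0,0,1],[0,0,-40,0,0,0,1],[0,0,-40,0,0,0,1],[0,0,-25,0,0,0,1],[0,0,0,0,0,0,1]])

```text
time: 34.95
tool_pos: [411.6, -256.5, 242.7]
tcp_rot: [179.7, -0.0, 45.0]
ft_force: [0.8, -0.0, -0.2]
finger_gap: 47.0
grip_force: 41.3
```

```bash
python3 -c "
from h import *
st();im=snap('scene');p=proj('scene',[410,-255,240])[0].astype(int);print(p)
c=cv2.resize(im[max(p[1]-60,0):p[1]+60,p[0]-70:p[0]+90,::-1],None,fx=4,fy=4,interpolation=cv2.INTER_CUBIC);cv2.imwrite('pics/b2.png',c)"
```

```text
t 34.95 tcp [ 411.6 -256.5  242.7] [179.7  -0.   45. ] gap 47.0 f [ 0.8 -0.  -0.2] grip 41.3
[166 240]
```

View pics/b2.png

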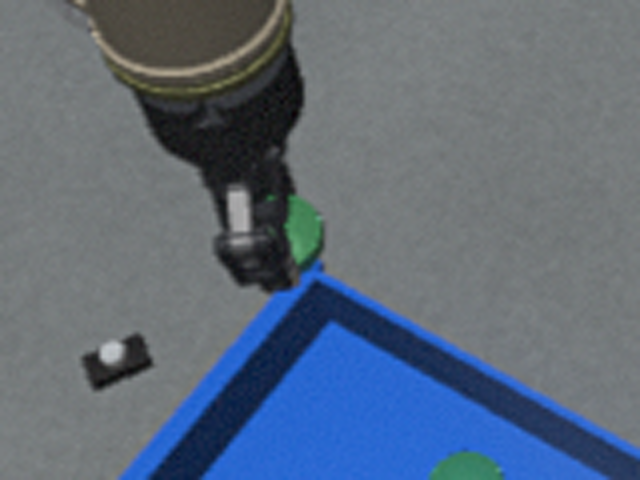

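Blank S1 is held level and centred; its right edge at crop x=322 matches the projection. On to carrier N1.

Request:
apply_moves(targets=[[0,0,0,0,0,-0.182,1],[0,0,0,0,0,-0.182,1],[0,0,0,0,0,-0.182,1],[0,0,0,0,0,-0.182,1],[21,7,0,0,0,0,1],[41.9,13.8,0,0,0,0,1],[41.9,13.8,0,0,0,0,1],[41.9,13.8,0,0,0,0,1],[41.9,13.8,0,0,0,0,1],[41.9,13.8,0,0,0,0,1],[41.9,13.8,0,0,0,0,1],[41.9,13.8,0,0,0,0,1],[41.9,13.8,0,0,0,0,1],[41.9,13.8,0,0,0,0,1],[41.9,13.8,0,0,0,0,1],[41.9,13.8,0,0,0,0,1],[41.9,13.8,0,0,0,0,1],[21,7,0,0,0,0,1],[0,0,0,0,0,0,1],[0,0,0,0,0,0,1]])

```text
time: 37.5
tool_pos: [620.6, 277.0, 237.8]
tcp_rot: [-179.9, 0.1, 86.7]
ft_force: [-0.5, -0.1, -0.3]
finger_gap: 47.4
grip_force: 41.3
```

```bash
cat > look2.py <<'E'
from h import *
im=snap('scene');t=snap('top')
for o in rects(im,'scene',188,190,60,900,(130,245,280,380)):
  if abs(o[1][0]-614)<20: print('s',*o[1:5])
for o in rects(t,'top',188,190,60,900,(160,205,170,330)):
  if abs(o[1][0]-614)<20:print('t',*o[1:5])
def disc(c,z,img=None):
    pass
print('green on rail')
for cam,I in(('scene',im),('top',t)):
  for o in green(I,cam,202):
    if 560<o[1][0]<670 and -60<o[1][1]<330: print(cam,*o[:3])
E
python3 -c "
from look2 import *
go([623,276.5,188],86.65)"
```

```text
s [621.6 275.8] 60 54 -2.8
s [616.9 190.9] 59 54 -4.0
s [611.   99.3] 75 54 -2.9
s [604.8  -2.5] 75 54 -3.2
t [610.3 267.1] 143 37 -69.6
t [618.4 238.7] 137 7 -70.5
t [617.7 192.4] 59 55 0.0
t [614.8 101.3] 76 55 0.1
t [607.6  -1.5] 77 55 -3.6
green on rail
scene [603.6 320.6] [604.  320.6] 28.0
t 37.6 tcp [621.  276.7 238.9] [-180.     0.    86.6] gap 47.2 f [-0.4  0.1 -1. ] grip 41.3
shift [-0.1  2.  50.9] rot [-0.001  0.001 -0.   ] rows 0.004480472614047632
```

```bash
python3 -c "
from h import *
im=snap('scene')
for o in green(im,'scene',252):
  if 500<o[1][0]<700 and 200<o[1][1]<350: print(o)
st();
im2=cv2.resize(im[100:210,310:430,::-1],None,fx=5,fy=5,interpolation=cv2.INTER_CUBIC);cv2.imwrite('pics/b3.png',im2)"
```

```text
(array([619.5, 271. ]), array([618.2, 270.2]), 27.7, array([365., 136.]))
t 37.65 tcp [621.1 276.8 239.2] [-180.     0.    86.6] gap 47.5 f [-0.2 -0.   0.1] grip 41.3
```

View pics/b3.png

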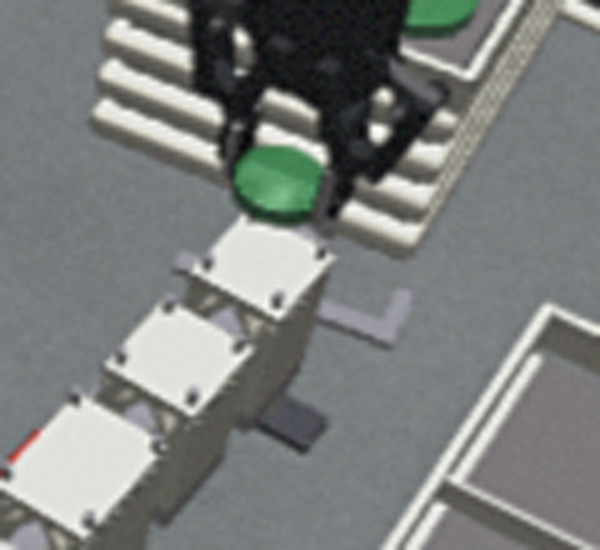

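The blank sits between the finger tips, crop pixel (280,182), level and above carrier N1 at (270,265). I'll lower it.

Request:
apply_moves(targets=[[0,2,15,0,0,0,1],[0,0,20,0,0,0,1],[0,0,10,0,0,0,1],[0,0,4,0,0,0,1],[0,0,0,0,0,0,1]])

```text
time: 38.28
tool_pos: [623.2, 277.7, 190.0]
tcp_rot: [-180.0, 0.0, 86.7]
ft_force: [-0.2, -0.3, -0.0]
finger_gap: 47.0
grip_force: 41.3
```

Request:
apply_moves(targets=[[0,0,1,0,0,0,1],[0,0,1,0,0,0,1],[0,0,0,0,0,0,1]])

```text
time: 38.65
tool_pos: [623.4, 277.8, 188.7]
tcp_rot: [180.0, -0.0, 86.7]
ft_force: [0.1, -0.3, -0.9]
finger_gap: 47.4
grip_force: 41.3
```

Request:
apply_moves(targets=[[-1,0,1,0,0,0,1],[0,0,0.5,0,0,0,1],[0,0,0,0,0,0,1]])

```text
time: 39.02
tool_pos: [623.3, 276.6, 187.0]
tcp_rot: [180.0, 0.0, 86.7]
ft_force: [-0.0, 0.1, 0.7]
finger_gap: 47.4
grip_force: 41.4
```

Request:
apply_moves(targets=[[0,0,0,0,0,0,0.8],[0,0,0,0,0,0,0.4],[0,0,0,0,0,0,0.1],[0,0,0,0,0,0,0],[0,0,0,0,0,0,0],[0,0,-5,0,0,0,0],[0,0,-20,0,0,0,0],[0,0,-30,0,0,0,0],[-20,-4,0,0,0,0,0],[-40,-8,0,0,0,0,0],[-40,-8,0,0,0,0,0],[-40,-8,0,0,0,0,0],[-40,-8,0,0,0,0,0],[-40,-8,0,0,0,0,0],[-40,-8,0,0,0,0,0],[-40,-8,0,0,0,0,0],[-40,-8,0,0,0,0,0],[-40,-8,0,0,0,0,0],[-20,-4,0,0,0,0,0]])

```text
time: 41.4
tool_pos: [520.2, -120.1, 244.1]
tcp_rot: [179.9, 0.1, 86.6]
ft_force: [0.2, 0.2, 0.0]
finger_gap: 85.4
grip_force: 0.0
```

```bash
python3 -c "
from look2 import *
print([(n,o[1],o[2]) for n,q in(('s',im),('t',t)) for o in green(q,dict(s='scene',t='top')[n]) if o[1][1]<-200])
go([501.8,-247.6,25],86.65)"
```

```text
s [616.8 190.3] 60 54 -1.5
s [611.   99.3] 75 54 -2.9
s [604.9  -2.4] 75 55 -4.0
t [622.2 276.7] 61 52 0.0
t [617.7 192.4] 59 55 0.0
t [613.6 100.7] 78 55 -3.4
t [607.6  -1.4] 77 55 -3.6
t [615.7 -70.6] 141 6 72.1
t [607.3 -82.9] 124 6 71.6
green on rail
scene [622.9 273.2] [623.7 271.1] 26.4
top [624.1 275.9] [624.1 274.6] 24.0
[('s', array([ 499.9, -247.5]), 24.9), ('s', array([ 607.7, -240. ]), 32.9), ('s', array([ 614.8, -367.6]), 32.7), ('t', array([ 617.9, -366.6]), 32.1), ('t', array([ 503.1, -250.3]), 23.4)]
t 41.5 tcp [ 520.2 -120.1  243.9] [1.799e+02 1.000e-01 8.650e+01] gap 85.1 f [0.3 1.  0.1] grip 0.0
shift [-128.1  -11.1  219. ] rot [ 0.002  0.001 -0.002] rows 0.012504484217007932
```

Request:
apply_moves(targets=[[-18,-1.5,0,0,0,0,0.25],[-30,-2.5,10,0,0,0,0.25],[-32,-3,10,0,0,0,0.25],[-30,-2.5,10,0,0,0,0.25],[-18,-1.6,20,0,0,0,0.25],[0,0,40,0,0,0,0.25],[0,0,45,0,0,0,0.25],[0,0,45,0,0,0,0.25],[0,0,30,0,0,0,0.25],[0,0,15,0,0,0,0.25],[0,0,8,0,0,0,0.25],[0,0,0,0,0,0,0.25]])

```text
time: 43.0
tool_pos: [502.1, -245.3, 9.3]
tcp_rot: [180.0, 0.0, 86.7]
ft_force: [0.0, -0.3, 1.0]
finger_gap: 64.3
grip_force: 0.0
```

Request:
apply_moves(targets=[[-2,0,3,0,0,0,0.25],[0,0,2,0,0,0,0.25],[0,0,0,0,0,0,0.4],[0,0,0,0,0,0,0.6],[0,0,0,0,0,0,0.8],[0,0,0,0,0,0,1],[0,0,0,0,0,0,1],[0,0,0,0,0,0,1],[0,0,0,0,0,0,1]])

```text
time: 44.12
tool_pos: [502.0, -247.4, 4.6]
tcp_rot: [180.0, 0.0, 86.7]
ft_force: [-1.0, 0.7, 5.0]
finger_gap: 47.3
grip_force: 41.7
```

Request:
apply_moves(targets=[[0,0,-8,0,0,0,1],[0,0,-30,0,0,0,1],[0,0,-45,0,0,0,1],[0,0,-45,0,0,0,1],[0,0,-45,0,0,0,1],[0,0,-40,0,0,0,1],[0,0,-22,0,0,0,1],[20,4,0,0,0,0,1],[40.5,8.2,0,0,0,0,1],[40.5,8.2,0,0,0,0,1],[40.5,8.2,0,0,0,0,1],[40.5,8.2,0,0,0,0,1],[40.5,8.1,0,0,0,0,1],[40.5,8.1,0,0,0,0,1],[40.5,8.1,0,0,0,0,1],[40.5,8.1,0,0,0,0,1],[40.5,8.1,0,0,0,0,1],[40.5,8.1,0,0,0,0,1],[20,4,0,0,0,0,1],[0,0,0,0,0,0,1]])

```text
time: 46.62
tool_pos: [615.7, 193.6, 237.3]
tcp_rot: [-179.9, 0.0, 86.8]
ft_force: [0.2, 0.2, -1.8]
finger_gap: 46.9
grip_force: 41.4
```

```bash
python3 -c "
from look2 import *
go([617.3,191.6,187],86.65)"
```

```text
s [617.  190.9] 59 54 -4.8
s [611.   99.3] 75 54 -2.9
s [604.8  -2.4] 75 54 -4.0
t [614.8 324. ] 137 6 -77.1
t [615.2 309. ] 138 7 -77.4
t [611.5 176. ] 137 39 -77.0
t [614.9 145.2] 138 7 -77.2
t [614.8  98.6] 71 55 0.1
t [607.6  -1.4] 77 55 -3.6
green on rail
scene [598.5 235.6] [603.3 238.9] 32.4
top [625.6 271. ] [624.3 274. ] 24.0
t 46.725 tcp [616.  191.5 238.1] [-1.799e+02  1.000e-01  8.670e+01] gap 47.1 f [-0.  -0.5 -0.7] grip 41.4
shift [ 0.2  1.3 51.1] rot [-0.001  0.001  0.001] rows 0.007581058649227868
```

Request:
apply_moves(targets=[[0,1.3,15,0,0,0,1],[0,0,20,0,0,0,1],[0,0,10,0,0,0,1],[0,0,3,0,0,0,1],[0,0,1,0,0,0,1],[0,0,1,0,0,0,1],[0,0,0,0,0,0,1],[0,0,0,0,0,0,1]])

```text
time: 47.72
tool_pos: [618.1, 192.0, 189.3]
tcp_rot: [180.0, -0.0, 86.7]
ft_force: [0.1, 0.3, -0.1]
finger_gap: 47.3
grip_force: 41.4
```

Request:
apply_moves(targets=[[0,-0.5,1.3,0,0,0,1],[0,0,1,0,0,0,1],[0,0,0,0,0,0,1],[0,0,0,0,0,0,0.8],[0,0,0,0,0,0,0.4],[0,0,0,0,0,0,0.1],[0,0,0,0,0,0,0],[0,0,0,0,0,0,0],[0,0,-5,0,0,0,0],[0,0,-25,0,0,0,0],[0,0,-35,0,0,0,0],[-20,-2,0,0,0,0,0],[-42,-3,0,0,0,0,0],[-42,-3,0,0,0,0,0],[-42,-3,0,0,0,0,0],[-42,-3,0,0,0,0,0],[-42,-3,0,0,0,0,0],[-42,-3,0,0,0,0,0],[-42,-3,0,0,0,0,0],[-20,-2,0,0,0,0,0]])

```text
time: 50.22
tool_pos: [572.1, -142.5, 251.0]
tcp_rot: [-179.9, 0.0, 86.5]
ft_force: [0.5, 0.3, 0.3]
finger_gap: 85.4
grip_force: 0.0
```

```bash
python3 -c "
from look2 import *
print([(n,o[1],o[2]) for n,q in(('s',im),('t',t)) for o in green(q,dict(s='scene',t='top')[n]) if o[1][1]<-200])
go([609.5,-240,100],86.65)"
```

```text
s [611.   99.3] 75 54 -2.9
s [604.9  -2.4] 75 55 -4.0
t [622.2 276.7] 61 52 0.0
t [617.7 192.3] 59 55 0.1
t [614.8 101.3] 76 55 0.1
t [607.6  -1.5] 77 55 -3.6
t [615.3 -76.1] 142 6 71.0
t [599.1 -85.8] 109 7 71.0
green on rail
scene [622.9 273.8] [623.8 272.6] 25.1
scene [616.9 189.4] [617.9 187.9] 25.3
top [623.9 275.8] [623.7 274.6] 23.7
top [617.8 192.3] [617.9 191.7] 23.2
[('s', array([ 607.7, -240. ]), 32.9), ('s', array([ 614.8, -367.6]), 32.7), ('t', array([ 618. , -366.7]), 32.0), ('t', array([ 611.7, -238.9]), 31.8)]
t 50.325 tcp [ 572.3 -142.1  251.1] [-180.     0.    86.5] gap 85.2 f [ 0.1  0.4 -0.1] grip 0.0
shift [-95.4  43.2 151. ] rot [-0.001  0.    -0.002] rows 0.012961290452428923
```

Request:
apply_moves(targets=[[-15,7,0,0,0,0,0.07],[-32,15,0,0,0,0,0.07],[-32,14,0,0,0,0,0.07],[-16.4,7.2,0,0,0,0,0.07],[0,0,20,0,0,-0.169,0.07],[0,0,40,0,0,-0.169,0.07],[0,0,40,0,0,-0.169,0.07],[0,0,30,0,0,-0.169,0.07],[0,0,20,0,0,-0.17,0.07],[0,0,0,0,0,0,0.07],[0,0,0,0,0,0,0.07]])

```text
time: 51.7
tool_pos: [611.6, -237.8, 102.6]
tcp_rot: [180.0, 0.1, 135.0]
ft_force: [-0.1, 0.6, -0.1]
finger_gap: 79.2
grip_force: 0.0
```

```bash
python3 -c "
from h import *
go([609.6,-240,10],135)"
```

```text
t 51.7 tcp [ 611.6 -237.8  102.6] [1.80e+02 1.00e-01 1.35e+02] gap 79.2 f [-0.1  0.6 -0.1] grip 0.0
shift [-0.  -3.  92.6] rot [ 0.     0.001 -0.   ] rows 0.006812520209240144
```

Request:
apply_moves(targets=[[0,-3,20,0,0,0,0.07],[0,0,30,0,0,0,0.07],[0,0,25,0,0,0,0.07],[0,0,12,0,0,0,0.07],[0,0,5,0,0,0,0.07],[0,0,0,0,0,0,0.07]])

```text
time: 52.45
tool_pos: [609.0, -240.2, 10.1]
tcp_rot: [180.0, 0.0, 135.1]
ft_force: [0.5, 0.3, 0.3]
finger_gap: 79.4
grip_force: 0.0
```

Request:
apply_moves(targets=[[0,0,4,0,0,0,0.07],[0,0,3,0,0,0,0.07],[0,0,1.5,0,0,0,0.07],[0,0,0,0,0,0,0.07],[0,0,0,0,0,0,0.07]])

```text
time: 53.08
tool_pos: [613.1, -241.9, 8.1]
tcp_rot: [179.8, 0.5, 135.2]
ft_force: [-9.1, 1.9, 28.2]
finger_gap: 79.7
grip_force: 5.1
```

Request:
apply_moves(targets=[[0,0,-8,0,0,0,0.07],[0,0,-10,0,0,0,0.07],[0,0,-10,0,0,0,0],[0,0,0,0,0,0,0],[0,0,0,0,0,0,0]])

```text
time: 53.7
tool_pos: [608.4, -239.9, 28.7]
tcp_rot: [-180.0, -0.0, 135.2]
ft_force: [0.4, 0.2, -0.1]
finger_gap: 85.0
grip_force: 0.0
```

```bash
python3 -c "
from h import *
im=snap('scene');c=cv2.resize(im[270:400,170:310,::-1],None,fx=4.5,fy=4.5,interpolation=cv2.INTER_CUBIC);cv2.imwrite('pics/b4.png',c)
st();print(proj('scene',[[609.6,-240,6]]))
for o in green(im,'scene'):
  if o[1][1]<-200:print(o)"
```

```text
t 53.75 tcp [ 608.2 -239.8   28.5] [-1.800e+02 -1.000e-01  1.351e+02] gap 85.8 f [-0.7  0.4  0.3] grip 0.0
[[248.00405491 324.6172743 ]]
(array([ 609.9, -242.3]), array([ 608.2, -239.7]), 32.9, array([247., 324.]))
(array([ 615.2, -367.7]), array([ 614.8, -367.6]), 32.7, array([217., 368.]))
```

View pics/b4.png

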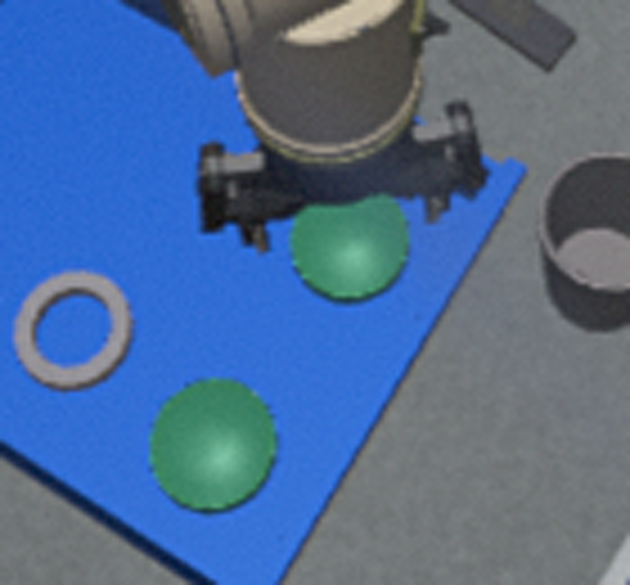

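The view shows the open gripper's knuckles reach about 150 mm across, with the right one at crop (470,150) over the bin corner rim at (520,165). That rim gave the 28 N. I'll go down with the fingers nearly closed to the blank, where the knuckles are narrower.

Request:
apply_moves(targets=[[0,0,0,0,0,0,0.165],[0,0,0,0,0,0,0.165],[0,0.5,10,0,0,0,0.165],[0,0,7,0,0,0,0.165],[0,0,2,0,0,0,0.165],[0,0,0,0,0,0,0.165]])

```text
time: 54.5
tool_pos: [608.7, -239.5, 9.6]
tcp_rot: [-180.0, -0.0, 135.1]
ft_force: [0.5, -0.0, 0.7]
finger_gap: 71.3
grip_force: 0.0
```

Request:
apply_moves(targets=[[0,0,1.5,0,0,0,0.165],[0,0,1,0,0,0,0.165],[0,0,0,0,0,0,0.165]])

```text
time: 54.88
tool_pos: [608.8, -239.8, 7.7]
tcp_rot: [-180.0, -0.0, 135.1]
ft_force: [-2.1, -1.3, 1.1]
finger_gap: 71.1
grip_force: 0.0
```

Request:
apply_moves(targets=[[0,0,1,0,0,0,0.165],[0,0,0.7,0,0,0,0.165],[0,0,0,0,0,0,0.165]])

```text
time: 55.25
tool_pos: [608.6, -239.9, 6.4]
tcp_rot: [-180.0, -0.0, 135.1]
ft_force: [-7.0, -0.9, 6.7]
finger_gap: 71.4
grip_force: 0.0
```

Request:
apply_moves(targets=[[0,-1,0,0,0,0,0.165],[0,0,0,0,0,0,0.25],[0,0,0,0,0,0,0.4],[0,0,0,0,0,0,0.5],[0,0,0,0,0,0,0.5],[0,0,0,0,0,0,0.5]], force=20)

```text
time: 56.0
tool_pos: [608.5, -240.4, 6.3]
tcp_rot: [180.0, 0.0, 135.2]
ft_force: [-1.3, 1.1, 5.0]
finger_gap: 63.1
grip_force: 21.6
```

Request:
apply_moves(targets=[[0,-5,0,0,0,0,0.5],[0,-8,0,0,0,0,0.5],[0,-8,0,0,0,0,0.5],[0,-5,0,0,0,0,0.5],[0,0,0,0,0,0,0.5],[0,0,0,0,0,0,0.15],[0,0,0,0,0,0,0.12],[0,0,0,0,0,0,0.12],[0,0,0,0,0,0,0.12]])

```text
time: 57.12
tool_pos: [589.7, -258.7, 5.6]
tcp_rot: [-180.0, -0.0, 135.2]
ft_force: [-1.0, -0.2, -1.3]
finger_gap: 74.9
grip_force: 0.0
```

```bash
python3 -c "
from h import *
im=snap('scene');st()
for o in green(im,'scene'):
  if o[1][1]<-200:print(o)"
```

```text
t 57.175 tcp [ 589.8 -258.7    5.7] [-180.    -0.   135.2] gap 75.2 f [ 0.4  0.5 -0.8] grip 0.0
(array([ 593.7, -265.6]), array([ 589.9, -261.6]), 31.3, array([236., 328.]))
(array([ 615.2, -367.7]), array([ 614.8, -367.6]), 32.7, array([217., 368.]))
```

Dragged clear of the corner. Now lower and grip properly.

Request:
apply_moves(targets=[[0,0,2.5,0,0,0,0.12],[0,0,1.7,0,0,0,0.12],[0,0,0,0,0,0,0.12],[0,0,0,0,0,0,0.12]])

```text
time: 57.68
tool_pos: [589.9, -258.7, 1.7]
tcp_rot: [180.0, 0.0, 135.2]
ft_force: [0.7, -0.2, 0.1]
finger_gap: 75.1
grip_force: 0.0
```

Request:
apply_moves(targets=[[0,0,0,0,0,0,0.2],[0,0,0,0,0,0,0.4],[0,0,0,0,0,0,0.7],[0,0,0,0,0,0,1],[0,0,0,0,0,0,1],[0,0,0,0,0,0,1],[0,0,-5,0,0,0,1],[0,0,-20,0,0,0,1],[0,0,-40,0,0,0,1],[0,0,-45,0,0,0,1],[0,0,-45,0,0,0,1],[0,0,-45,0,0,0,1],[0,0,-40,0,0,0,1],[0,0,0,0,0,0.169,1],[0,0,0,0,0,0.169,1],[0,0,0,0,0,0.169,1],[0,0,0,0,0,0.169,1],[0,0,0,0,0,0.17,1],[0,0,0,0,0,0,1]], force=40)

```text
time: 60.05
tool_pos: [589.9, -258.7, 242.9]
tcp_rot: [180.0, 0.0, 86.7]
ft_force: [-0.8, 0.8, -0.9]
finger_gap: 63.2
grip_force: 44.1
```

```bash
python3 -c "
from look2 import *
go([612.2,100.1,242],86.65)"
```

```text
s [611.   99.3] 75 54 -2.9
s [604.8  -2.5] 75 54 -3.2
t [622.2 276.7] 61 52 0.0
t [617.7 192.3] 59 55 0.1
t [614.8 101.4] 76 55 0.1
t [607.6  -1.5] 77 55 -3.4
green on rail
scene [623.  273.4] [621.6 271.6] 25.4
scene [616.7 189.5] [617.3 188.5] 24.6
top [624.3 275.8] [624.1 274.6] 24.0
top [618.1 191.7] [617.9 191.7] 23.2
t 60.15 tcp [ 589.9 -258.7  242.5] [180.    0.   86.9] gap 62.9 f [-0.1  0.7 -1.3] grip 44.1
shift [359.5   2.9   0.4] rot [0.001 0.    0.005] rows 0.025116843833720558
```

Request:
apply_moves(targets=[[20,0,0,0,0,0,1],[40,0.4,0,0,0,0,1],[40,0.4,0,0,0,0,1],[40,0.4,0,0,0,0,1],[40,0.4,0,0,0,0,1],[40,0.4,0,0,0,0,1],[40,0.4,0,0,0,0,1],[40,0.4,0,0,0,0,1],[40,0.4,0,0,0,0,1],[19.5,0,0,0,0,0,1],[0,0,0,0,0,0,1],[0,0,0,0,0,0,1]])

```text
time: 61.65
tool_pos: [613.8, 99.1, 241.7]
tcp_rot: [-180.0, 0.0, 86.7]
ft_force: [0.5, -0.5, -0.8]
finger_gap: 62.9
grip_force: 44.1
```

```bash
python3 -c "
from h import *
go([612.2,100.1,184],86.65)
im=snap('scene')
for z in(246,255):
 for o in green(im,'scene',z):
  if 550<o[1][0]<650 and 30<o[1][1]<150:print(z,o)"
```

```text
t 61.65 tcp [613.8  99.1 241.7] [-180.     0.    86.7] gap 62.9 f [ 0.5 -0.5 -0.8] grip 44.1
shift [ 0.9 -1.7 57.7] rot [-0.     0.001  0.001] rows 0.0033557103039910914
246 (array([606.5, 106.4]), array([609.2, 105.1]), 34.6, array([328., 175.]))
255 (array([609.5,  99.3]), array([612.2,  98. ]), 34.2, array([328., 175.]))
```

Request:
apply_moves(targets=[[0.5,-1.5,15,0,0,0,1],[0,0,25,0,0,0,1],[0,0,10,0,0,0,1],[0,0,4,0,0,0,1],[0,0,1,0,0,0,1],[0,0,0,0,0,0,1],[0,0,0,0,0,0,1]])

```text
time: 62.58
tool_pos: [612.9, 100.6, 187.5]
tcp_rot: [179.9, -0.0, 86.7]
ft_force: [0.2, 0.5, -1.1]
finger_gap: 62.7
grip_force: 44.1
```

Request:
apply_moves(targets=[[0,0,1.5,0,0,0,1],[0,0,1,0,0,0,1],[0,0,0,0,0,0,1]])

```text
time: 62.95
tool_pos: [612.6, 100.6, 184.3]
tcp_rot: [180.0, -0.0, 86.7]
ft_force: [0.4, 0.1, -0.4]
finger_gap: 62.9
grip_force: 44.1
```

Request:
apply_moves(targets=[[0,0,0.7,0,0,0,1],[0,0,0,0,0,0,0.8],[0,0,0,0,0,0,0.4],[0,0,0,0,0,0,0.1],[0,0,0,0,0,0,0],[0,0,0,0,0,0,0],[0,0,-5,0,0,0,0],[0,0,-25,0,0,0,0],[0,0,-35,0,0,0,0],[-20,1,0,0,0,0,0],[-46,3,0,0,0,0,0],[-47,3,0,0,0,0,0],[-47,3,0,0,0,0,0.16],[-47,3,0,0,0,0,0.16],[-47,3,0,0,0,0,0.16],[-47,4,0,0,0,0,0.16],[-47,4,0,0,0,0,0.16],[-47,4,0,0,0,0,0.16],[-46,3,0,0,0,0,0.16],[-25,1,0,0,0,0,0.16]])

```text
time: 65.45
tool_pos: [616.0, -369.6, 247.2]
tcp_rot: [-179.9, -0.0, 86.5]
ft_force: [-0.4, 0.2, -0.4]
finger_gap: 71.7
grip_force: 0.0
```

Request:
apply_moves(targets=[[0,0,15,0,0,0.182,0.16],[0,0,30,0,0,0.182,0.16],[0,0,40,0,0,0.182,0.16],[0,0,40,0,0,0.182,0.16],[0,0,20,0,0,0,0.16],[0,0,0,0,0,0,0.16]])

```text
time: 66.2
tool_pos: [615.9, -366.0, 101.1]
tcp_rot: [-179.8, 0.0, 45.2]
ft_force: [-1.0, 1.0, 0.4]
finger_gap: 71.6
grip_force: 0.0
```

```bash
python3 -c "
from look2 import *
print([(n,o[1],o[2]) for n,q in(('s',im),('t',t)) for o in green(q,dict(s='scene',t='top')[n]) if o[1][1]<-200])
go([616.5,-367.2,20],45)"
```

```text
s [604.6  -2.5] 73 54 -3.2
t [622.2 276.7] 61 52 0.0
t [617.7 192.3] 59 55 0.0
t [607.6  -1.5] 77 55 -3.4
green on rail
scene [622.8 273.5] [622.6 271.5] 25.6
scene [616.9 189.7] [618.2 187.3] 26.0
scene [611.7  98.4] [613.6  95.8] 34.2
top [624. 276.] [623.6 275. ] 23.7
top [614.6 100.1] [612.5  99. ] 32.4
top [618.1 192.1] [617.9 191.7] 23.2
[('s', array([ 618.2, -365.4]), 31.0)]
t 66.3 tcp [ 618.  -367.2  105.2] [179.9  -0.   45.1] gap 72.2 f [-1.3 -0.2  0.5] grip 0.0
shift [-1.1 -1.3 85.2] rot [ 0.002 -0.     0.002] rows 0.011035875433830057
```

Request:
apply_moves(targets=[[-1,-1.8,20,0,0,0,0.16],[0,0,30,0,0,0,0.16],[0,0,25,0,0,0,0.16],[0,0,14,0,0,0,0.16],[0,0,6,0,0,0,0.16],[0,0,0,0,0,0,0.16],[0,0,0,0,0,0,0.16]])

```text
time: 67.18
tool_pos: [616.5, -365.8, 9.9]
tcp_rot: [179.9, -0.1, 45.0]
ft_force: [-0.8, 4.4, 4.8]
finger_gap: 71.8
grip_force: 0.0
```

Request:
apply_moves(targets=[[0,-0.8,0,0,0,0,0.19],[0,0,1.5,0,0,0,0.19],[0,0,1.3,0,0,0,0.19],[0,0,0,0,0,0,0.19]])

```text
time: 67.68
tool_pos: [616.2, -364.5, 6.9]
tcp_rot: [179.9, -0.1, 45.0]
ft_force: [2.1, 9.2, 5.2]
finger_gap: 69.1
grip_force: 0.0
```

Request:
apply_moves(targets=[[0,0,0,0,0,0,0.25],[0,0,0,0,0,0,0.4],[0,0,0,0,0,0,0.5],[0,0,0,0,0,0,0.5],[0,0,0,0,0,0,0.5]], force=20)

```text
time: 68.3
tool_pos: [615.6, -365.5, 6.6]
tcp_rot: [179.9, -0.0, 45.0]
ft_force: [0.6, 4.4, 5.6]
finger_gap: 63.4
grip_force: 22.4
```

Request:
apply_moves(targets=[[0,-5,0,0,0,0,0.5],[0,-8,0,0,0,0,0.5],[0,-8,0,0,0,0,0.5],[0,-5,0,0,0,0,0.5],[0,0,0,0,0,0,0.5],[0,0,0,0,0,0,0.15],[0,0,0,0,0,0,0.12],[0,0,0,0,0,0,0.12],[0,0,2.5,0,0,0,0.12],[0,0,2,0,0,0,0.12],[0,0,0,0,0,0,0.12],[0,0,0,0,0,0,0.12]])

```text
time: 69.8
tool_pos: [596.5, -347.0, 1.1]
tcp_rot: [-180.0, -0.0, 45.0]
ft_force: [-0.4, 1.4, -0.1]
finger_gap: 75.5
grip_force: 0.0
```

Request:
apply_moves(targets=[[0,0,0,0,0,0,0.2],[0,0,0,0,0,0,0.4],[0,0,0,0,0,0,0.7],[0,0,0,0,0,0,1],[0,0,0,0,0,0,1],[0,0,0,0,0,0,1]], force=40)

```text
time: 70.55
tool_pos: [596.8, -347.3, 1.7]
tcp_rot: [179.9, -0.0, 45.0]
ft_force: [0.3, 0.1, 5.3]
finger_gap: 63.4
grip_force: 44.7
```

Request:
apply_moves(targets=[[0,0,-5,0,0,0,1],[0,0,-20,0,0,0,1],[0,0,-40,0,0,0,1],[0,0,-45,0,0,0,1],[0,0,-45,0,0,0,1],[0,0,-45,0,0,0,1],[0,0,-40,0,0,0,1],[0,0,0,0,0,-0.182,1],[0,0,0,0,0,-0.182,1],[0,0,0,0,0,-0.182,1],[0,0,0,0,0,-0.182,1],[0,0,0,0,0,0,1]])

```text
time: 72.05
tool_pos: [596.4, -346.9, 242.3]
tcp_rot: [180.0, 0.0, 86.6]
ft_force: [-1.0, 0.2, -0.3]
finger_gap: 63.0
grip_force: 44.2
```

```bash
python3 -c "
from look2 import *
go([606.2,-1.9,242],86.65)"
```

```text
s [604.8  -2.6] 75 54 -3.2
t [622.2 276.7] 61 52 0.0
t [607.6  -1.5] 77 55 -3.4
green on rail
scene [622.7 273.7] [623.1 272.7] 24.8
scene [616.7 189.3] [617.3 187.7] 25.3
scene [611.7  98.9] [613.6  97.3] 33.6
top [624.1 276. ] [624.1 274.6] 24.0
top [614.8 100.1] [612.5 100.5] 32.6
top [618.2 192.3] [618.1 191.7] 23.5
t 72.15 tcp [ 596.4 -347.   241.9] [180.    0.   86.4] gap 62.9 f [ 0.6 -0.1 -1.4] grip 44.2
shift [ 3.45e+02 -1.18e+01 -2.00e-01] rot [ 0.     0.    -0.004] rows 0.021964722654684243
```

Request:
apply_moves(targets=[[20,-0.7,0,0,0,-0.004,1],[38,-1.3,0,0,0,0,1],[38,-1.3,0,0,0,0,1],[38,-1.3,0,0,0,0,1],[38,-1.3,0,0,0,0,1],[38,-1.3,0,0,0,0,1],[38,-1.3,0,0,0,0,1],[38,-1.3,0,0,0,0,1],[38,-1.3,0,0,0,0,1],[21,-0.7,0,0,0,0,1],[0,0,0,0,0,0,1],[0,0,0,0,0,0,1]])

```text
time: 73.65
tool_pos: [603.3, -2.4, 241.2]
tcp_rot: [-180.0, 0.0, 86.9]
ft_force: [0.6, -0.8, -0.8]
finger_gap: 62.8
grip_force: 44.2
```

```bash
python3 -c "
from h import *
go([606.2,-1.9,184],86.65)
im=snap('scene')
for z in(246,254):
 for o in green(im,'scene',z):
  if 550<o[1][0]<650 and -60<o[1][1]<50:print(z,o)"
```

```text
t 73.65 tcp [603.3  -2.4 241.2] [-180.     0.    86.9] gap 62.8 f [ 0.6 -0.8 -0.8] grip 44.2
shift [ 0.7  2.8 57.2] rot [-0.     0.001  0.004] rows 0.02124077270653299
246 (array([594. ,   0.7]), array([598.5,   1.6]), 34.2, array([301., 201.]))
254 (array([596.7,  -4.5]), array([601.2,  -3.7]), 33.9, array([301., 201.]))
```

Request:
apply_moves(targets=[[1,2.8,15,0,0,0.004,1],[0,0,25,0,0,0,1],[0,0,10,0,0,0,1],[0,0,4,0,0,0,1],[0,0,1,0,0,0,1],[0,0,0,0,0,0,1],[0,0,0,0,0,0,1]])

```text
time: 74.58
tool_pos: [606.7, -1.0, 187.0]
tcp_rot: [179.9, 0.0, 86.7]
ft_force: [-0.7, -0.9, -0.2]
finger_gap: 63.1
grip_force: 44.1
```

Request:
apply_moves(targets=[[-0.5,0,1.5,0,0,0,1],[0,0,1.3,0,0,0,1],[0,0,0,0,0,0,1],[0,0,0,0,0,0,0.8],[0,0,0,0,0,0,0.4],[0,0,0,0,0,0,0.1],[0,0,0,0,0,0,0],[0,0,0,0,0,0,0],[0,0,-5,0,0,0,0],[0,0,-25,0,0,0,0],[0,0,-35,0,0,0,0],[-10,-25,0,0,0,0,0],[-20,-40,0,0,0,0,0],[-20,-40,0,0,0,0,0],[-20,-40,0,0,0,0,0],[-10,-20,0,0,0,0,0],[0,0,0,0,0,0,0]])

```text
time: 76.7
tool_pos: [436.4, -72.3, 249.2]
tcp_rot: [179.9, 0.0, 86.6]
ft_force: [-0.2, 1.0, -0.3]
finger_gap: 85.3
grip_force: 0.0
```

```bash
python3 -c "
from look2 import *
st()
a=cv2.resize(im[130:260,255:395,::-1],None,fx=4,fy=4,interpolation=cv2.INTER_CUBIC);b=t[150:290,160:385,::-1]
o=np.zeros((560,800,3),np.uint8);o[:520,:560]=a;o[:140,565:790]=b;o[150:430,565:795]=cv2.resize(im[230:400,100:340,::-1],(230,280));cv2.imwrite('pics/f.png',o)"
```

```text
t [622.1 276.7] 61 52 0.1
t [617.7 192.3] 59 55 0.1
green on rail
scene [622.9 273.4] [623.8 272.6] 25.1
scene [616.8 189.6] [617.3 188.5] 24.6
scene [611.8  98.4] [613.2  96.2] 33.7
scene [605.3  -4. ] [606.6  -5.6] 33.5
top [623.9 275.9] [624.1 274.6] 24.0
top [614.5 100.2] [612.4 100.2] 32.6
top [618. 192.] [618.1 191.7] 23.5
top [609.9  -1.2] [606.6  -2.4] 32.3
t 76.8 tcp [437.5 -71.8 249. ] [179.9  -0.   86.7] gap 85.7 f [-0.5 -0.7  0.7] grip 0.0
```

View pics/f.png

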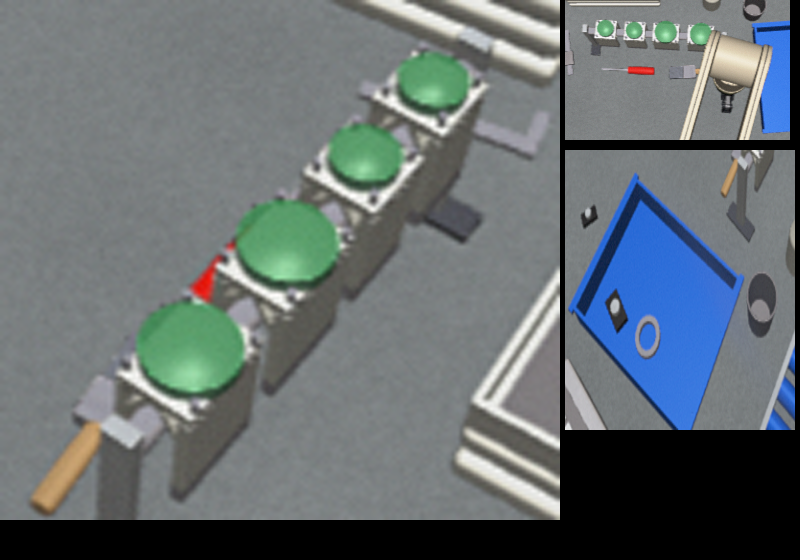

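All four blanks lie flat and centred between the pins, at crop pixels (432,80), (365,153), (288,240) and (190,345). The ring and chuck remain in the bin, the bystanders are unmoved and the robot is clear.

```bash
python3 -c "
from h import *
print(r.hand_in())"
```

```text
the job is handed in; nothing more can be done
None
```

I handed the job in at about 77 s: the last pictures show all four carriers hung on the rail, each with a blank of its size flat between the pins, but the judge's verdict was not returned.

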